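# Sort pipe nipples by length into a case and set its folding cover half open

## Task

Fold the cover of the sorting case up until it stands upright, then lay every steel pipe nipple lying loose on the bench (not the stock in the bins) flat in the case, the long ones in the wide row next to the hinge and the short ones in the narrow row. Once all are in, fold the cover back down to half open, 45 degrees, in line with the slanted gauge arm at its hinge, and let go. Leave the other things on the bench where they are.

Things in the scene. Friction and masses are not known exactly. Their poses are not given: they have to be found in the camera images.
- case: Grey open case 236 (x) x 224 (y) x 34 mm, walls and floor 4 mm; origin: centre of underside. x runs along the rows and hinge. A divider (top at z 28 mm) at y -20 mm makes two rows 228 mm long: wide row y -18 to +108 mm next to the hinge, for long nipples; narrow row y -108 to -22 mm, for short ones. See gauge_arm.
- gauge_arm (a point): Middle of the fixed dark steel gauge arm, 110 mm long, that rises from the hinge line at 45 degrees just outside the case's +x end: it shows the cover's half-open angle.
- cover (a joint): Angle of the stiff aluminium cover (236 x 228 x 4 mm, 0.3 kg) about its hinge, rad: 0 = shut flat over the case, 0.785 = half open (45 degrees, parallel to the gauge arm), 1.57 = upright; stop at 1.92. It stays where it is left; it takes about 5 N at the handle.
- cover_hinge (a point): Fixed point on the hinge axis, at the middle of its length: at (0, 118, 40) mm in the case's frame; the axis runs along the case's x.
- cover_handle (a point): Middle of the round handle bar (12 mm thick, 104 mm clear length parallel to the hinge) that the cover carries on two arms, 40 mm beyond its free edge and 274 mm from the hinge axis, in the cover's plane. At angle a it lies, in the case's frame, at y = 118 - 274 cos a, z = 40 + 274 sin a mm.
- long1: Long steel pipe nipple, 110 mm long, 24 mm tube along its x axis, with a square spanner collar 28 x 28 mm, 30 mm long, at mid length, on which it lies; origin on the axis at mid length (14 mm above what it lies on). May be absent.
- long2: Long steel pipe nipple, 110 mm long, 24 mm tube along its x axis, with a square spanner collar 28 x 28 mm, 30 mm long, at mid length, on which it lies; origin on the axis at mid length (14 mm above what it lies on). May be absent.
- long3: Long steel pipe nipple, 110 mm long, 24 mm tube along its x axis, with a square spanner collar 28 x 28 mm, 30 mm long, at mid length, on which it lies; origin on the axis at mid length (14 mm above what it lies on). May be absent.
- short1: Short steel pipe nipple, 70 mm long, 24 mm tube along its x axis, with a square spanner collar 28 x 28 mm, 30 mm long, at mid length, on which it lies; origin on the axis at mid length (14 mm above what it lies on). May be absent.
- short2: Short steel pipe nipple, 70 mm long, 24 mm tube along its x axis, with a square spanner collar 28 x 28 mm, 30 mm long, at mid length, on which it lies; origin on the axis at mid length (14 mm above what it lies on). May be absent.
- short3: Short steel pipe nipple, 70 mm long, 24 mm tube along its x axis, with a square spanner collar 28 x 28 mm, 30 mm long, at mid length, on which it lies; origin on the axis at mid length (14 mm above what it lies on). May be absent.
- valve: Bystander: brass ball valve, 80 mm long along x, 50 mm high, steel lever on top reaching to x = 65 mm; origin under its centre.
- coupler: Bystander: white plastic quick coupler standing upright, 40 mm across, 62 mm high; origin under its centre.
- reel: Bystander: white tape reel lying flat, 60 mm across, 18 mm high; origin under its centre.
- funnel: Bystander: grey plastic funnel standing on its 104 mm mouth, spout up, 110 mm high; origin under its centre.
- clamp: Bystander: steel worm-drive clamp lying flat, 64 mm ring, 14 mm high; origin under the ring's centre.
- spanner: Bystander: steel spanner, 180 mm long, lying flat; origin under its centre.

How it is judged:
On the way, in this order (a step that is already met when the one before it is completed fails the run):
1. the cover stands upright (at least 80 degrees open) (value of joint cover above 1.4 rad), for 0.2 s.
2. every nipple lies flat in its row, the cover still up (y of long1 in the frame of case between -0.008 and 0.098 m and x of long1 in the frame of case between -0.112 and 0.112 m and z of each of long1, long2, long3, short1, short2, short3 in the frame of case below 0.026 m and angle between long1's own x axis and vertical between 1.4 and 1.74 rad and y of long2 in the frame of case between -0.008 and 0.098 m and x of long2 in the frame of case between -0.112 and 0.112 m and angle between long2's own x axis and vertical between 1.4 and 1.74 rad and y of long3 in the frame of case between -0.008 and 0.098 m and x of long3 in the frame of case between -0.112 and 0.112 m and angle between long3's own x axis and vertical between 1.4 and 1.74 rad and y of short1 in the frame of case between -0.098 and -0.032 m and x of short1 in the frame of case between -0.112 and 0.112 m and angle between short1's own x axis and vertical between 1.4 and 1.74 rad and y of short2 in the frame of case between -0.098 and -0.032 m and x of short2 in the frame of case between -0.112 and 0.112 m and angle between short2's own x axis and vertical between 1.4 and 1.74 rad and y of short3 in the frame of case between -0.098 and -0.032 m and x of short3 in the frame of case between -0.112 and 0.112 m and angle between short3's own x axis and vertical between 1.4 and 1.74 rad and value of joint cover above 1 rad), for 0.2 s.
3. the cover is folded back down to half open (value of joint cover between 0.665 and 0.905 rad), for 0.2 s.
At the end, for the whole second after the job is handed in: Every nipple present lies flat (within 10 degrees of level) on the floor of its row, the long ones in the wide row and the short ones in the narrow row, and the cover stands by itself at 45 degrees, within 7 degrees (all of step 3 and y of long1 in the frame of case between -0.008 and 0.098 m and x of long1 in the frame of case between -0.112 and 0.112 m and z of each of long1, long2, long3, short1, short2, short3 in the frame of case below 0.026 m and angle between long1's own x axis and vertical between 1.4 and 1.74 rad and y of long2 in the frame of case between -0.008 and 0.098 m and x of long2 in the frame of case between -0.112 and 0.112 m and angle between long2's own x axis and vertical between 1.4 and 1.74 rad and y of long3 in the frame of case between -0.008 and 0.098 m and x of long3 in the frame of case between -0.112 and 0.112 m and angle between long3's own x axis and vertical between 1.4 and 1.74 rad and y of short1 in the frame of case between -0.098 and -0.032 m and x of short1 in the frame of case between -0.112 and 0.112 m and angle between short1's own x axis and vertical between 1.4 and 1.74 rad and y of short2 in the frame of case between -0.098 and -0.032 m and x of short2 in the frame of case between -0.112 and 0.112 m and angle between short2's own x axis and vertical between 1.4 and 1.74 rad and y of short3 in the frame of case between -0.098 and -0.032 m and x of short3 in the frame of case between -0.112 and 0.112 m and angle between short3's own x axis and vertical between 1.4 and 1.74 rad); the robot touches nothing.
It fails at once if a bystander is shifted more than 6 cm (distance of any of valve, coupler, reel, funnel, clamp, spanner from where it was at the start of the episode above 0.06 m).
It fails at once if the funnel or the coupler is knocked over (angle between any of funnel, coupler's own z axis and vertical above 0.8 rad).
Of long1, long2, long3, short1, short2, short3 only 4 to 6 are there at a start; the rules pass over those that are not, and their reading is None.
At some moment in a run one of long1, long2, long3, short1, short2, short3 may be knocked a few centimetres aside while the robot is not near it.
Once in a run the grip may slacken for a moment while it holds something.
It also fails if it takes over 210 s, if anything falls off the work surface, if the arm or the gripper's body presses on something with over 40 N, if the wrist force passes 120 N, or if a joint passes its speed limit or range.

## Robot

A 6-joint arm with a two-finger parallel gripper is mounted at the origin on the work surface. World frame = base frame: x ahead of the robot, y to its left, z up, the work surface at z = 0. Lengths are in m, angles in rad, forces in N, time in s.
With the tool pointing down it reaches from about 0.375 to 0.975 m from the base axis. Payload 3.8 kg.
Tool frame: the origin (TCP) lies between the finger pads; the fingertips stand 8 mm ahead of it and the grasp point (between the pads) lies 11 mm behind it (tcp_to_tips is the distance from the TCP to the fingertips, in m); z points along the fingers, y is the line along which they close (so a half turn about z gives the same grasp; the last joint's range is limited). The gripper opens to 85 mm and grips with 20 to 120 N. Pads are 22 mm wide; open, the fingers measure 114 mm over their backs; the gripper's body (76 mm by 85 mm) begins 54 mm behind the grasp point. The pads swing forward as they close: fully open they stand 13 mm farther back than shut.
Start: joints at [-0.037, 0.264, 1.604, -0, 1.274, -0.037], TCP at [0.675, -0, 0.239] pointing down, gripper open.
Joint ranges: [-2.63, 2.63], [-0.94, 2.18], [0.31, 2.57], [-1.31, 4.45], [0, 2.66], [-2.55, 2.55]. Speed limits (rad/s): [2.57, 2.57, 3.14, 3.14, 3.14, 3.14].

## Interface

Orientations are given as a rotation vector (axis times angle).
In Python, from workcell import * gives the robot as it stands.
- The arm moves only by the tool move_arm, never from a script. Its argument "series" is one flat list of numbers, 7 for each row, row after row: the finger opening in cm, from 0 to 8.54, then the shift along the tool's x, y, z in cm, then the turn, a rotation vector about the tool's x, y, z in degrees. A call has 1 to 5 rows; each row shifts and turns the commanded pose from where the row before left it, along the tool's axes as they then stand; what a row does not reach is not made up. A row lasts 1/8 s, in which the tool goes at most 62.5 mm and 10.7 degrees, less where a joint would pass 70% of its speed; a pose out of reach is approached as far as the arm can. A call is refused whole if a number of a shift passes 6.25 or a number of a turn 10.7, either way. A call with a gripper value outside its range is refused whole. The fingers move at their own pace and stop on an object; "grip_force" is the grip in N (left out, the last holds). Time passes only in rows, so rows that do not move let the fingers close. It gives the time, the measured TCP pose, the force, the opening and the grip force at its end, in the units of the state.
- read_state(): the state, without advancing time (a new reading comes with each control period).
- read_camera(name): name is "scene" or "side" or "wrist"; returns the picture (384x512x3 uint8, red, green, blue); there is no depth.
- calibration(name): a dict with "camera_matrix" (3x3 intrinsics, pixels), "rvec" (rotation vector, rad) and "tvec" (3), from world to camera coordinates, as OpenCV has them. Camera axes: x right, y down, z forward; pixel columns grow to the right and rows downward; lengths in m; the calibration is good to about 2 mm. The wrist camera is an equidistant fisheye: a pixel r from the principal point sees the ray r / f radians off the axis. A picture is of the moment at which its call begins: read the wrist's pose just before it. calibration takes no time and is no camera call; for the wrist camera it gives the pose at the moment of the call.
- finish_job(): hands the job in; it is judged then, once.
The state is a dict: "time": time; "q": joint angles; "joint_vel": joint speeds; "joint_torque": joint torques, N m; "tool_pos": TCP position; "tcp_rot": TCP orientation; "wrist_force": force on the tool from outside, world axes, zero at the start; "torque": the same for the moment, N m; "width": opening from 0.0 (shut) to 1.0 (fully open); "grip_force": force on a finger pad.
Only numpy, scipy, OpenCV 4.12 (cv2) and the standard library are available. Lean on these libraries where they do the work, as an engineer would, in place of code of your own. Each camera call takes 0.05 s, during which the arm holds its last target. There are 200 camera calls.

## Working session

There is one attempt and no reset: what is moved stays moved. The work goes in short steps, Python scripts to look and compute and a tool call to move; the robot and the scene stay as the last step left them, time stands still between calls to the robot, and variables do not carry over. Pictures are saved under pics/ and viewed, at most 14 in all, crops included, and the job is handed in when it is done.

Besides the shell and the picture viewer there is one more tool, called as name(argument=value, ...) on one line, values as JSON. move_arm: Moves the arm, as the interface text tells. Its arguments: {"type":"object","properties":{"series":{"type":"array"},"grip_force":{"type":"number"}},"required":["series"]}

```bash
ls; mkdir -p pics
python3 - <<'E'
from workcell import *
import cv2,numpy as np
for n in ["scene","side","wrist"]:
    im=read_camera(n); cv2.imwrite(f"pics/{n}0.png",im[:,:,::-1])
    c=calibration(n); print(n,{k:np.round(v,4).tolist() if not isinstance(v,str) else v for k,v in c.items()})
print(read_state())
E
```

```text
pics
scene {'camera_matrix': [[487.0503, 0.0, 259.881], [0.0, 487.0503, 186.9328], [0.0, 0.0, 1.0]], 'rvec': [1.5387, 2.1037, -0.7914], 'tvec': [0.2877, -0.3451, 1.7987]}
side {'camera_matrix': [[440.2738, 0.0, 261.2014], [0.0, 440.2738, 195.908], [0.0, 0.0, 1.0]], 'rvec': [2.1886, -0.6014, 0.2957], 'tvec': [-0.5603, 0.2092, 1.0724]}
wrist {'camera_matrix': [[297.3186, 0.0, 253.7399], [0.0, 297.3186, 187.7792], [0.0, 0.0, 1.0]], 'rvec': [-2.8267, -0.0003, 0.0008], 'tvec': [-0.6747, -0.0407, 0.3804]}
{'time': 0.15, 'q': array([-3.69249526e-02,  2.64585861e-01,  1.60507555e+00,  2.68018515e-05,
        1.27368671e+00, -3.68996759e-02]), 'joint_vel': array([ 0.00056122, -0.00380379, -0.00539987, -0.00120534, -0.00079908,
       -0.000804  ]), 'joint_torque': array([-4.44535381e-04, -5.15905774e+01, -3.67958951e+01, -2.06692371e-04,
        8.09489022e-03,  2.50629785e-05]), 'tool_pos': array([6.74445547e-01, 1.05018227e-05, 2.38235894e-01]), 'tcp_rot': array([-2.22055603e+00, -2.22048243e+00,  1.84629603e-03]), 'wrist_force': array([ 0.61049176,  0.62660555, -0.38482571]), 'torque': array([ 0.00874656,  0.00748973, -0.00228775]), 'grip_force': 0.0, 'width': 1.0021999879527885}
```

View pics/scene0.png

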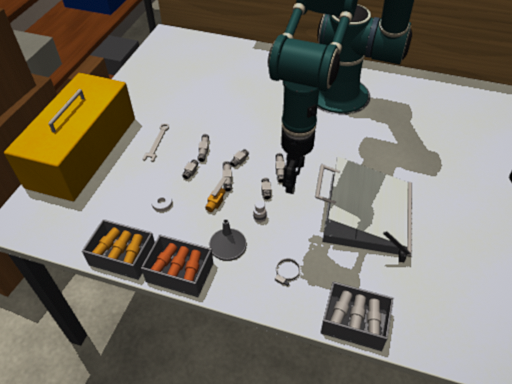

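View pics/side0.png

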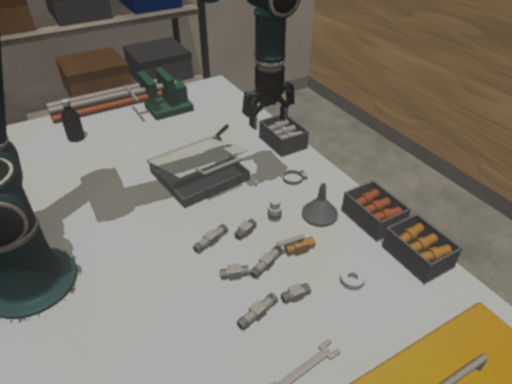

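View pics/wrist0.png

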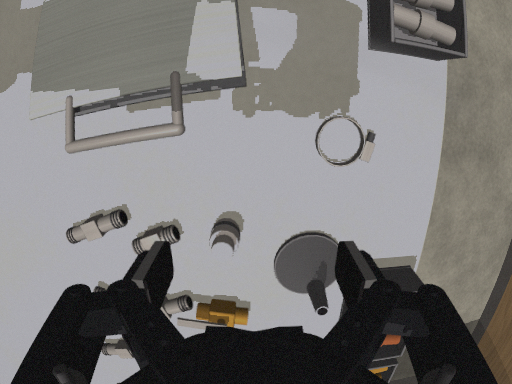

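```bash
cat > h.py <<'E'
from workcell import *
import cv2,numpy as np
from scipy.spatial.transform import Rotation as R
def cam(n,c=None):
    c=c or calibration(n); M=R.from_rotvec(np.ravel(c["rvec"])).as_matrix(); t=np.ravel(c["tvec"]); return np.array(c["camera_matrix"]),M,t
def ray(n,p,C=None):
    K,M,t=C or cam(n); p=np.atleast_2d(np.float64(p))
    xy=(p-K[:2,2])/[K[0,0],K[1,1]]
    if n=="wrist":
        r=np.linalg.norm(xy,axis=1,keepdims=True)+1e-12; d=np.hstack([xy/r*np.sin(r),np.cos(r)])
    else: d=np.hstack([xy,np.ones((len(p),1))])
    return -M.T@t, d@M/np.linalg.norm(d,axis=1,keepdims=True)
def plane(n,p,z,C=None):
    o,d=ray(n,p,C); return o+d*((z-o[2])/d[:,2])[:,None]
def proj(n,P,C=None):
    K,M,t=C or cam(n); q=np.atleast_2d(P)@M.T+t
    if n=="wrist":
        r=np.linalg.norm(q[:,:2],axis=1,keepdims=True); xy=q[:,:2]/r*np.arctan2(r,q[:,2:])
    else: xy=q[:,:2]/q[:,2:]
    return xy*[K[0,0],K[1,1]]+K[:2,2]
def tri(*obs): # (name,px[,C])
    A=np.zeros((3,3));b=np.zeros(3);L=[]
    for o_ in obs:
        o,d=ray(*o_); d=d[0];P=np.eye(3)-np.outer(d,d);A+=P;b+=P@o;L.append((P,o))
    X=np.linalg.solve(A,b); return X,[np.linalg.norm(P@(X-o))*1000 for P,o in L]
def nipples(n,im,roi,z=.014,C=None,thr=35,amin=60):
    """dark blobs on the white bench -> centre, axis angle, length on plane z"""
    g=im.min(2).astype(np.uint8); x0,y0,x1,y1=roi
    bg=cv2.medianBlur(g,3); m=np.zeros_like(g); m[y0:y1,x0:x1]=(cv2.blur(g,(61,61)).astype(int)-bg>thr)[y0:y1,x0:x1]
    out=[]
    for c in cv2.findContours(m,cv2.RETR_EXTERNAL,cv2.CHAIN_APPROX_NONE)[0]:
        if cv2.contourArea(c)<amin: continue
        P=plane(n,c[:,0,:],z,C)[:,:2].astype(np.float32); (cx,cy),(w,h),a=cv2.minAreaRect(P*1000)
        if w<h: w,h,a=h,w,a+90
        out.append((c[:,0,:].mean(0).round(),round(cx),round(cy),round(w),round(h),round((a+90)%180-90)))
    return out,m
E
cat > a.py <<'E'
from h import *
for n in ["side","scene"]:
    im=cv2.imread(f"pics/{n}0.png"); roi=(180,200,340,340) if n=="side" else (175,130,300,215)
    o,m=nipples(n,im,roi,thr=35,amin=40)
    print(n); [print(*x) for x in o]
    for z in [.04]: pass
s=cv2.imread("pics/side0.png"); 
a=cv2.resize(s[120:220,130:290],None,fx=5,fy=5,interpolation=cv2.INTER_CUBIC)[:290]
a=cv2.resize(s[125:205,140:300],(800,400),interpolation=cv2.INTER_CUBIC)
b=cv2.resize(cv2.imread("pics/scene0.png")[155:265,305:425],None,fx=4,fy=4,interpolation=cv2.INTER_CUBIC)
cv2.imwrite("pics/m1.png",a);
cv2.imwrite("pics/m2.png",b)
E
python3 a.py
```

```text
side
[258. 313.] 426 -365 116 33 14
[296. 294.] 528 -367 78 36 -5
[266. 261.] 534 -245 272 70 0
[211. 240.] 438 -102 120 36 19
[246. 230.] 534 -116 83 38 18
[274. 215.] 632 -106 42 34 57
[320. 214.] 749 -160 116 92 48
[190. 202.] 447 64 59 27 -30
scene
[261. 211.] 622 -102 32 26 -72
[267. 194.] 558 -103 43 27 17
[220. 194.] 597 -237 159 54 -7
[236. 160.] 451 -235 108 49 -27
[199. 158.] 472 -356 213 54 2
[289. 160.] 397 -82 282 72 15
```

View pics/m1.png

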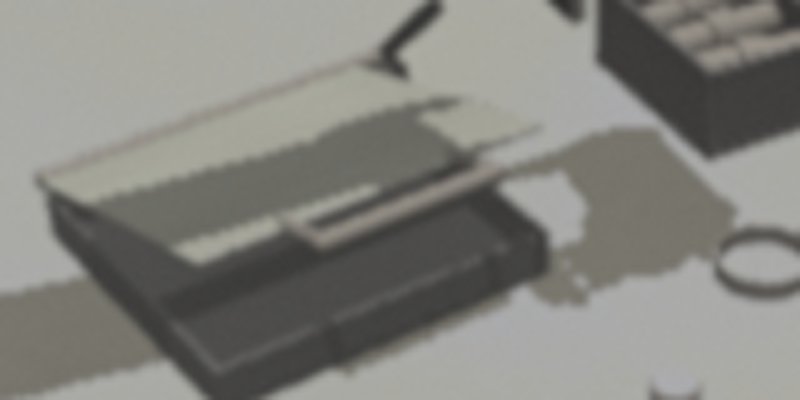

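View pics/m2.png

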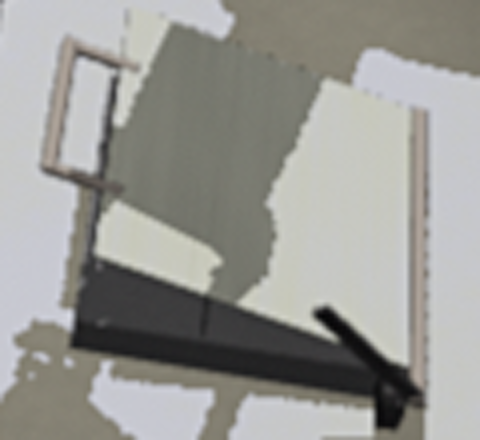

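```bash
cat > b.py <<'E'
from h import *
W=cam("wrist")
h0,e0=tri(("side",(148,161)),("scene",(409.5,182)))
h1,e1=tri(("side",(217,135.4)),("scene",(409.5,255)))
a0,f0=tri(("side",(203.6,173)),("scene",(322.5,165.5)),("wrist",(72,148),W))
a1,f1=tri(("side",(239,159.4)),("scene",(317,197)),("wrist",(181,129),W))
for x in [(h0,e0),(h1,e1),(a0,f0),(a1,f1)]: print(x[0].round(4),np.round(x[1],1))
print("hinge len",np.linalg.norm(h1-h0),"bar",np.linalg.norm(a1-a0))
hm=(h0+h1)/2; am=(a0+a1)/2; print("r",np.linalg.norm(am-hm), hm,am)
v=am-hm; print("angle",np.degrees(np.arctan2(v[2],np.linalg.norm(v[:2]))))
for p,q in [(h0,h1),(a0,a1)]: print("yaw",np.degrees(np.arctan2(*(q-p)[[1,0]])))
im=cv2.imread("pics/wrist0.png")
b=cv2.resize(im[190:384,40:270],None,fx=3,fy=3,interpolation=cv2.INTER_CUBIC); cv2.imwrite("pics/m3.png",b)
s=cv2.imread("pics/side0.png"); cv2.imwrite("pics/m4.png",cv2.resize(s[210:335,190:330],None,fx=4.5,fy=4.5,interpolation=cv2.INTER_CUBIC))
E
python3 b.py
```

```text
[0.4063 0.2947 0.0409] [1.7 1.7]
[0.6666 0.3238 0.0402] [1. 1.]
[0.4924 0.0406 0.1194] [2.1 1.9 3.7]
[0.61   0.0526 0.118 ] [1.3 1.8 2.7]
hinge len 0.26195185054592723 bar 0.11819308195405413
r 0.2744305641658215 [0.53647478 0.30925514 0.04057604] [0.55117932 0.04659951 0.11872929]
angle 16.545899534171124
yaw 6.364420744576722
yaw 5.799885152144727
```

View pics/m4.png

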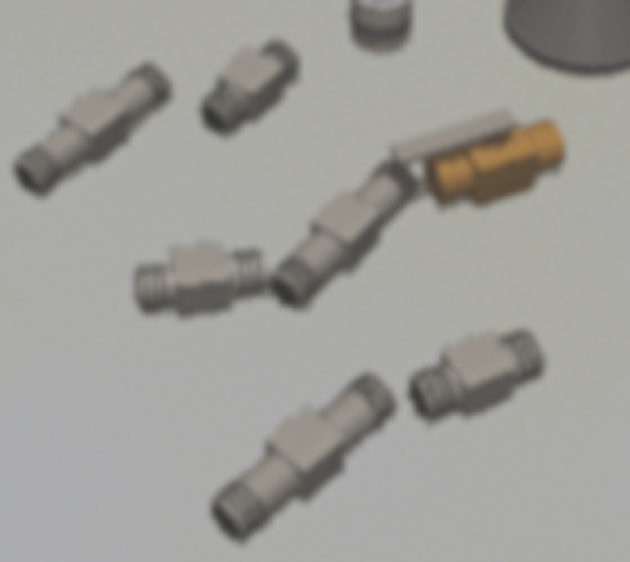

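move_arm(series=[6,1.2,-3.1,0.5,0,0,0,6,1.2,-3.1,0.5,0,0,0,6,1.2,-3.1,0.5,0,0,0,6,1.1,-3.0,0.5,0,0,0,6,0,0,0,0,0,10.5], grip_force=30)

```text
time: 0.78
tool_pos: [0.5492, 0.0477, 0.2181]
tcp_rot: [-2.417, -2.003, 0.003]
wrist_force: [0.7, -0.8, 0.4]
width: 0.7
grip_force: 0.0
```

move_arm(series=[6,0,0,0,0,0,10.5,6,0,0,0,0,0,10.5,6,0,0,0,0,0,10.5,6,0,0,0,0,0,10.5,6,0,0,0,0,0,10.5])

```text
time: 1.4
tool_pos: [0.5517, 0.047, 0.2189]
tcp_rot: [-3.057, -0.724, 0.001]
wrist_force: [-0.1, 0.5, -0.4]
width: 0.705
grip_force: 0.0
```

move_arm(series=[6,0,0,0,0,0,10.5,6,0,0,0,0,0,10.5,6,0,0,0,0,0,0,6,0,0,0,0,0,0])

```text
time: 1.9
tool_pos: [0.5518, 0.047, 0.2191]
tcp_rot: [-3.137, -0.169, 0.001]
wrist_force: [-0.4, 0.2, -1.4]
width: 0.704
grip_force: 0.0
```

```bash
cat >> h.py <<'E'
def pose(): s=read_state(); return s["tool_pos"],R.from_rotvec(s["tcp_rot"]).as_matrix(),s
def phi(M): return np.degrees(np.arctan2(M[0,0],M[1,0]))
def to(p,ph=None):
    """shift in tool axes (cm) to reach world p; turn about tool z to phi"""
    t,M,s=pose(); d=M.T@(np.array(p)-t)*100; print("t %.2f tcp %s phi %.1f tilt %.1f F %s w %.3f gf %.0f"%(s["time"],t.round(4),phi(M),np.degrees(np.arccos(-M[2,2])),s["wrist_force"].round(1),s["width"],s["grip_force"]))
    print("  shift cm",d.round(2),"" if ph is None else "turn %.1f"%((ph-phi(M)+180)%360-180)); return d
CS=np.array([.536,.190]); YAW=np.radians(6); CX=np.array([np.cos(YAW),np.sin(YAW)]); CY=np.array([-np.sin(YAW),np.cos(YAW)])
def case(x,y): return CS+x*CX+y*CY
def handle(deg): a=np.radians(deg); return np.append(case(0,.118-.274*np.cos(a)),.040+.274*np.sin(a))
E
cat > c.py <<'E'
from h import *
print(handle(16.5))
to(np.append(handle(16.5)[:2],.115),84)
N={"L1":((38,172),(155,80)),"S1":((222,112),(283,57)),"L2":((293,283),(402,180)),"S2":((148,290),(257,268)),"L3":((237,512),(378,397)),"S3":((432,395),(528,352))}
for k,(a,b) in N.items():
    P=plane("side",np.array([a,b])/4.5+[190,210],.014); d=P[1]-P[0]
    print(k,P.mean(0).round(4),"len",np.linalg.norm(d).round(3),"yaw",np.degrees(np.arctan2(d[1],d[0])).round(1))
im=read_camera("wrist"); cv2.imwrite("pics/w1.png",im[:,:,::-1])
E
python3 c.py
```

```text
[0.551127   0.04607617 0.1178202 ]
t 1.90 tcp [0.5518 0.047  0.2191] phi 83.8 tilt 0.0 F [-0.4  0.2 -1.4] w 0.704 gf 0
  shift cm [-0.07  0.08 10.41] turn 0.2
L1 [ 0.44  -0.099  0.014] len 0.1 yaw 20.3
S1 [ 0.5364 -0.115   0.014 ] len 0.06 yaw 22.9
L2 [ 0.5243 -0.2461  0.014 ] len 0.1 yaw 20.6
S2 [ 0.4368 -0.236   0.014 ] len 0.061 yaw -15.6
L3 [ 0.4286 -0.3639  0.014 ] len 0.099 yaw 13.8
S3 [ 0.5309 -0.3664  0.014 ] len 0.059 yaw -2.3
```

View pics/w1.png

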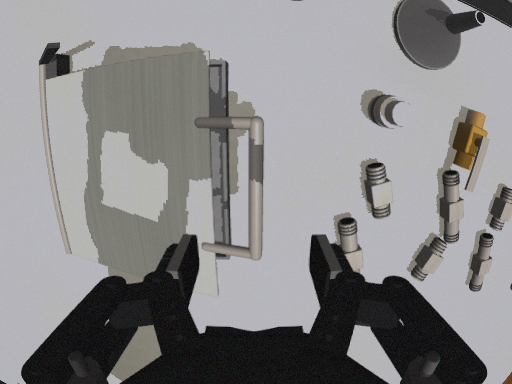

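move_arm(series=[6,0,0.05,4,0,0,0,6,0,0,4,0,0,0,6,0,0,3,0,0,0,2,0,0,0,0,0,0,0,0,0,0,0,0,0], grip_force=30)

```text
time: 2.58
tool_pos: [0.5529, 0.0465, 0.1104]
tcp_rot: [3.137, 0.166, 0.002]
wrist_force: [0.4, 0.4, -0.4]
width: 0.282
grip_force: 0.0
```

move_arm(series=[0,0,0,0,0,0,0,0,0,0,0,0,0,0,0,0,0,0,0,0,0])

```text
time: 2.95
tool_pos: [0.5536, 0.0444, 0.1114]
tcp_rot: [3.133, 0.166, 0.005]
wrist_force: [-0.2, -7.6, -0.9]
width: 0.131
grip_force: 29.6
```

```bash
cat > d.py <<'E'
from h import *
t,M,s=pose(); to(handle(16.5)-[0,0,.011],84)
a0=16.5
path=[handle(a) for a in np.arange(a0,98,6)]
prev=path[0]
for a,p in zip(np.arange(a0,98,6)[1:],path[1:]): print(a,(M.T@(p-prev)*100).round(2)); prev=p
E
python3 d.py
```

```text
t 2.95 tcp [0.5536 0.0444 0.1114] phi 83.9 tilt 0.3 F [-0.2 -7.6 -0.9] w 0.131 gf 30
  shift cm [-0.23 -0.2   0.45] turn 0.1
22.5 [ 0.01 -0.95 -2.71]
28.5 [ 0.01 -1.22 -2.59]
34.5 [ 0.01 -1.49 -2.45]
40.5 [ 0.01 -1.74 -2.28]
46.5 [ 0.01 -1.97 -2.09]
52.5 [ 0.01 -2.17 -1.87]
58.5 [ 0.01 -2.36 -1.63]
64.5 [ 0.01 -2.52 -1.38]
70.5 [ 0.01 -2.65 -1.11]
76.5 [ 0.01 -2.75 -0.83]
82.5 [ 0.   -2.82 -0.53]
88.5 [ 0.   -2.86 -0.24]
94.5 [ 0.   -2.87  0.06]
```

move_arm(series=[0,0,-0.9,-2.7,0,0,0,0,0,-1.2,-2.6,0,0,0,0,0,-1.5,-2.45,0,0,0,0,0,-1.75,-2.3,0,0,0])

```text
time: 3.45
tool_pos: [0.5481, 0.0967, 0.2132]
tcp_rot: [3.131, 0.165, 0.007]
wrist_force: [1.6, -7.1, -1.2]
width: 0.124
grip_force: 29.2
```

```bash
python3 -c "
from h import *
to(handle(40.5)-[0,0,.007])"
```

```text
t 3.45 tcp [0.5481 0.0967 0.2132] phi 84.0 tilt 0.5 F [ 1.6 -7.1 -1.2] w 0.124 gf 29
  shift cm [-0.23 -0.38  0.22]
```

Tracking the arc well; carry on.

move_arm(series=[0,0,-2.1,-2.1,0,0,0,0,0,-2.2,-1.9,0,0,0,0,0,-2.4,-1.6,0,0,0,0,0,-2.5,-1.3,0,0,0,0,0,-2.6,-1.1,0,0,0])

```text
time: 4.08
tool_pos: [0.5361, 0.2148, 0.2964]
tcp_rot: [3.133, 0.163, 0.013]
wrist_force: [-0.2, -4.6, 4.1]
width: 0.122
grip_force: 30.1
```

```bash
python3 -c "
from h import *
to(handle(70.5)-[0,0,.008]);to(handle(97)-[0,0,.008])"
```

```text
t 4.08 tcp [0.5361 0.2148 0.2964] phi 84.0 tilt 0.5 F [-0.2 -4.6  4.1] w 0.122 gf 30
  shift cm [-0.27 -0.19  0.61] 
t 4.08 tcp [0.5361 0.2148 0.2964] phi 84.0 tilt 0.5 F [-0.2 -4.6  4.1] w 0.122 gf 30
  shift cm [ -0.27 -12.67  -0.82]
```

move_arm(series=[0,0,-2.75,-0.6,0,0,0,0,0,-2.8,-0.4,0,0,0,0,0,-2.85,-0.15,0,0,0,0,0,-2.85,0,0,0,0,0,0,-1.3,0.05,0,0,0])

```text
time: 4.7
tool_pos: [0.5227, 0.3434, 0.3069]
tcp_rot: [-3.134, -0.166, -0.013]
wrist_force: [0.5, -3.1, 7.4]
width: 0.123
grip_force: 32.4
```

move_arm(series=[0,0,0,0,0,0,0,0,0,0,0,0,0,0])

```text
time: 4.95
tool_pos: [0.5225, 0.3447, 0.3066]
tcp_rot: [-3.13, -0.166, -0.013]
wrist_force: [-1.5, 5.2, 8.1]
width: 0.121
grip_force: 32.6
```

```bash
python3 -c "
from h import *
to(handle(97)-[0,0,.008])"
```

```text
t 4.95 tcp [0.5225 0.3447 0.3066] phi 83.9 tilt 0.6 F [-1.5  5.2  8.1] w 0.121 gf 33
  shift cm [-0.28  0.39  0.26]
```

move_arm(series=[5,0,0,0,0,0,0,5,0,0,0,0,0,0,5,0,0,-3,0,0,0,5,0,0,-4,0,0,0,5,-1,5,0,0,0,0])

```text
time: 5.58
tool_pos: [0.5178, 0.2931, 0.3746]
tcp_rot: [-3.134, -0.17, -0.009]
wrist_force: [0.9, -1.7, -0.3]
width: 0.583
grip_force: 0.0
```

move_arm(series=[5,-1,6,0,0,0,0,5,-1,6,0,0,0,0,5,-1,6,1,0,0,0,5,-1,6,1,0,0,0,5,-1,6,2,0,0,0])

```text
time: 6.2
tool_pos: [0.4978, -0.0132, 0.3317]
tcp_rot: [3.137, 0.164, 0.003]
wrist_force: [0.6, -0.2, -0.4]
width: 0.587
grip_force: 0.0
```

move_arm(series=[5,0,6,1,0,0,0,5,0,6,2,0,0,0,5,0,6,2,0,0,0,5,0,0,0,0,0,0,5,0,0,0,0,0,0])

```text
time: 6.82
tool_pos: [0.5163, -0.1886, 0.2814]
tcp_rot: [-3.136, -0.162, 0.001]
wrist_force: [-0.5, -0.4, -0.2]
width: 0.586
grip_force: 0.0
```

```bash
cat > v.py <<'E'
from h import *
import sys,json
k=sys.argv[1]
to([.44,-.099,.05],70)
c=calibration("wrist"); im=read_camera("wrist")[:,:,::-1]; cv2.imwrite(f"pics/w{k}.png",im)
json.dump({a:np.asarray(b).tolist() for a,b in c.items() if a in("camera_matrix","rvec","tvec")},open(f"w{k}.json","w"))
cv2.imwrite(f"pics/side{k}.png",read_camera("side")[:,:,::-1])
E
python3 v.py 2
```

```text
t 6.83 tcp [ 0.5163 -0.1886  0.2814] phi 84.1 tilt 0.1 F [-0.5 -0.4 -0.2] w 0.586 gf 0
  shift cm [-6.64 -9.68 23.16] turn -14.1
```

View pics/w2.png

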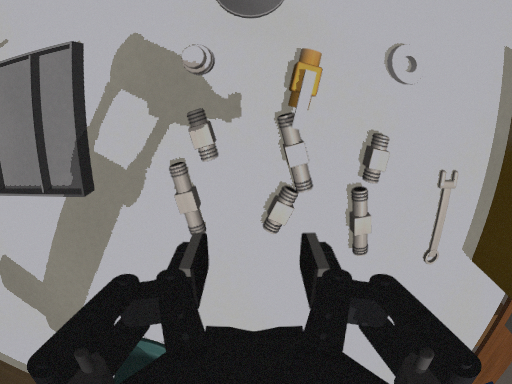

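```bash
cat > e.py <<'E'
from h import *
import json
C=cam("wrist",json.load(open("w2.json")))
N={"L1":((178,165),(198,231),(187,202)),"S1":((196,114),(210,156),(202,136)),"L2":((285,117),(306,187),(296,153)),"S2":((291,190),(269,229),(283,211)),"L3":((360,191),(361,250),(361,223)),"S3":((381,138),(373,178),(377,158))}
for k,(a,b,c) in N.items():
    P=plane("wrist",[a,b],.018,C); d=P[0]-P[1]; q=plane("wrist",[c],.028,C)[0]
    print(k,"ends mid",P.mean(0)[:2].round(4),"collar",q[:2].round(4),"len",np.linalg.norm(d).round(3),"yaw",np.degrees(np.arctan2(d[1],d[0])).round(1))
P=plane("wrist",[(83,44),(92,192)],.034,C); d=P[0]-P[1]
print(P.round(4),np.linalg.norm(d),np.degrees(np.arctan2(d[1],d[0])),"expect",case(.118,-.112),case(-.118,-.112))
E
python3 e.py
```

```text
L1 ends mid [ 0.4392 -0.1007] collar [ 0.4387 -0.1013] len 0.105 yaw 18.3
S1 ends mid [ 0.5342 -0.1174] collar [ 0.5345 -0.1177] len 0.061 yaw 22.6
L2 ends mid [ 0.5226 -0.2465] collar [ 0.5243 -0.2448] len 0.104 yaw 24.3
S2 ends mid [ 0.4366 -0.235 ] collar [ 0.4395 -0.2384] len 0.068 yaw -20.4
L3 ends mid [ 0.4285 -0.364 ] collar [ 0.431 -0.36 ] len 0.102 yaw 15.0
S3 ends mid [ 0.53   -0.3675] collar [ 0.5319 -0.3626] len 0.06 yaw -0.4
[[0.6586 0.068  0.034 ]
 [0.4395 0.0497 0.034 ]] 0.2198266557598652 4.766174006628452 expect [0.66506077 0.09094791] [0.4303536  0.06627919]
```

move_arm(series=[5,-3.4,-4.8,4,0,0,0,5,-3.4,-4.7,4,0,0,0,5,0,0,4,0,0,-6.5,5,0,0,5,0,0,-6.5,5,0,0,5,0,0,0])

```text
time: 7.55
tool_pos: [0.4493, -0.1101, 0.0713]
tcp_rot: [3.096, 0.524, 0.006]
wrist_force: [0.6, -0.1, -0.7]
width: 0.587
grip_force: 0.0
```

move_arm(series=[5,0,0,0,0,0,0])

```text
time: 7.68
tool_pos: [0.4446, -0.1091, 0.0682]
tcp_rot: [-3.094, -0.521, 0.012]
wrist_force: [-1.2, 0.3, -0.2]
width: 0.59
grip_force: 0.0
```

```bash
python3 -c "
from h import *
to([.4392,-.1007,.012],71)"
```

```text
t 7.67 tcp [ 0.4446 -0.1091  0.0682] phi 70.9 tilt 0.5 F [-1.2  0.3 -0.2] w 0.590 gf 0
  shift cm [-0.2  -0.94  5.63] turn 0.1
```

move_arm(series=[5,-0.2,-0.95,0,0,0,0,5,0,0,2.8,0,0,0,5,0,0,2.8,0,0,0,5,0,0,0,0,0,0,1,0,0,0,0,0,0], grip_force=60)

```text
time: 8.3
tool_pos: [0.445, -0.1031, 0.0174]
tcp_rot: [3.098, 0.518, 0.005]
wrist_force: [0.3, 3.3, 1.6]
width: 0.386
grip_force: 1.0
```

move_arm(series=[1,0,0,0,0,0,0,1,0,0,0,0,0,0])

```text
time: 8.55
tool_pos: [0.4454, -0.1035, 0.0177]
tcp_rot: [3.097, 0.518, 0.006]
wrist_force: [-0.7, 3.3, 7.5]
width: 0.313
grip_force: 60.3
```

```bash
python3 -c "
from h import *
to([.4392,-.1007,.012],71); p=case(-.07,.043); print(p,proj('side',[np.append(p,.018)]))"
```

```text
t 8.55 tcp [ 0.4454 -0.1035  0.0177] phi 71.0 tilt 0.2 F [-0.7  3.3  7.5] w 0.313 gf 60
  shift cm [-0.5  -0.47  0.57] turn -0.0
[0.46188874 0.22544745] [[173.01398059 172.32289036]]
```

move_arm(series=[1,0,0,-4,0,0,0,1,0,0,-5,0,0,0,1,0,0,-5,0,0,0,1,2.07,-5.2,0,0,0,0,1,2.07,-5.2,0,0,0,0])

```text
time: 9.18
tool_pos: [0.4497, 0.0091, 0.1575]
tcp_rot: [3.098, 0.514, 0.007]
wrist_force: [0.7, -0.1, -2.9]
width: 0.317
grip_force: 38.9
```

move_arm(series=[1,2.07,-5.2,0,0,0,0,1,2.07,-5.2,0,0,0,0,1,2.07,-5.2,0,0,0,0,1,0,0,0,0,0,-10.7,1,0,0,0,0,0,-10.7])

```text
time: 9.8
tool_pos: [0.4563, 0.1774, 0.1558]
tcp_rot: [2.943, 1.097, 0.001]
wrist_force: [-0.5, -1.2, -2.4]
width: 0.31
grip_force: 65.3
```

move_arm(series=[1,0,0,0,0,0,-10.7,1,0,0,0,0,0,-10.7,1,0,0,0,0,0,-10.7,1,0,0,0,0,0,-10.7,1,0,0,0,0,0,-10.7])

```text
time: 10.42
tool_pos: [0.4565, 0.1763, 0.1559]
tcp_rot: [2.137, 2.302, 0.001]
wrist_force: [0.3, -0.4, -2.3]
width: 0.311
grip_force: 65.4
```

move_arm(series=[1,0,0,0,0,0,0])

```text
time: 10.55
tool_pos: [0.4565, 0.1763, 0.1558]
tcp_rot: [2.147, 2.293, 0.001]
wrist_force: [0.0, 1.2, -3.6]
width: 0.309
grip_force: 65.4
```

```bash
python3 v.py 3; python3 -c "
from h import *
to(np.append(case(-.07,.048),.02),-6)"
```

```text
t 10.55 tcp [0.4565 0.1763 0.1558] phi -3.8 tilt 0.1 F [ 0.   1.2 -3.6] w 0.309 gf 65
  shift cm [-27.36  -3.47  10.57] turn 73.8
t 10.65 tcp [0.4564 0.1764 0.1555] phi -3.7 tilt 0.0 F [ 0.1  0.6 -2.2] w 0.309 gf 65
  shift cm [ 5.36  0.83 13.56] turn -2.3
```

View pics/w3.png

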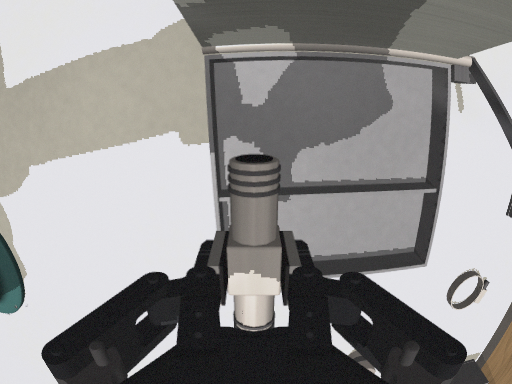

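```bash
cat > f.py <<'E'
from h import *
import json
C=cam("wrist",json.load(open("w3.json")))
for px,(x,y,z) in [((221,192),(-.114,-.02,.028)),((437,185),(.114,-.02,.028)),((206,54),(-.118,.112,.034)),((450,67),(.118,.112,.034)),((428,265),(.118,-.112,.034))]:
    q=plane("wrist",[px],z,C)[0][:2]; e=case(x,y); print(q.round(4),e.round(4),"err mm",((q-e)*1000).round(1), "exp px",proj("wrist",[np.append(e,z)],C).round(0))
E
python3 f.py
```

```text
[0.4272 0.1635] [0.4247 0.1582] err mm [2.5 5.3] exp px [[218. 197.]]
[0.6529 0.1856] [0.6515 0.182 ] err mm [1.5 3.6] exp px [[435. 188.]]
[0.409  0.2885] [0.4069 0.2891] err mm [ 2.1 -0.6] exp px [[204.  53.]]
[0.6426 0.3095] [0.6416 0.3137] err mm [ 1.  -4.2] exp px [[450.  63.]]
[0.6686 0.0896] [0.6651 0.0909] err mm [ 3.6 -1.4] exp px [[426. 264.]]
```

```bash
sed -i 's/CS=np.array(\[.536,.190\]); YAW=np.radians(6)/CS=np.array([.538,.191]); YAW=np.radians(5.8)/' h.py; python3 -c "
from h import *
to(np.append(case(-.07,.048),.023),-5.8)"
```

```text
t 10.65 tcp [0.4564 0.1764 0.1555] phi -3.7 tilt 0.0 F [ 0.1  0.6 -2.2] w 0.309 gf 65
  shift cm [ 5.47  1.05 13.26] turn -2.1
```

move_arm(series=[1,2.8,0.5,0,0,0,0,1,2.7,0.5,0,0,0,-2.1,1,0,0,4,0,0,0,1,0,0,4,0,0,0,1,0,0,0,0,0,0])

```text
time: 11.28
tool_pos: [0.4592, 0.2304, 0.0718]
tcp_rot: [-2.102, -2.33, 0.012]
wrist_force: [-0.2, -0.0, -2.6]
width: 0.307
grip_force: 65.2
```

```bash
python3 -c "
from h import *
to(np.append(case(-.07,.048),.023),-5.8)"
```

```text
t 11.28 tcp [0.4592 0.2304 0.0718] phi -5.9 tilt 0.5 F [-0.2 -0.  -2.6] w 0.307 gf 65
  shift cm [0.09 0.48 4.87] turn 0.1
```

move_arm(series=[1,0.1,0.45,2,0,0,0,1,0,0,1.8,0,0,0,1,0,0,0.9,0,0,0,1,0,0,0,0,0,0])

```text
time: 11.78
tool_pos: [0.4664, 0.2331, 0.0277]
tcp_rot: [-2.102, -2.334, 0.002]
wrist_force: [-0.5, -0.3, -2.6]
width: 0.314
grip_force: 65.4
```

```bash
python3 -c "
from h import *
to(np.append(case(-.07,.048),.023),-5.8)"
```

```text
t 11.78 tcp [0.4664 0.2331 0.0277] phi -6.0 tilt 0.1 F [-0.5 -0.3 -2.6] w 0.314 gf 65
  shift cm [-0.11 -0.31  0.47] turn 0.2
```

move_arm(series=[1,0,0,0.5,0,0,0,4.5,0,0,0,0,0,0,4.5,0,0,0,0,0,0,4.5,0,0,-4,0,0,0,4.5,0,0,-6,0,0,0])

```text
time: 12.4
tool_pos: [0.4654, 0.2326, 0.1226]
tcp_rot: [-2.101, -2.333, 0.006]
wrist_force: [0.5, 0.5, 0.5]
width: 0.528
grip_force: 0.0
```

move_arm(series=[4.5,-5.9,0.5,-2,0,0,0,4.5,-5.9,0.5,0,0,0,0,4.5,-5.9,0.5,0,0,0,0,4.5,-5.9,0.5,0,0,0,0,4.5,-5.9,0.5,0,0,0,0])

```text
time: 13.02
tool_pos: [0.5234, -0.0593, 0.1442]
tcp_rot: [2.101, 2.333, 0.002]
wrist_force: [1.0, 0.8, 0.0]
width: 0.527
grip_force: 0.0
```

move_arm(series=[4.5,-5.9,0.5,0,0,0,0,4.5,0,0,0,0,0,10.5,4.5,0,0,0,0,0,10.5,4.5,0,0,0,0,0,10.5,4.5,0,0,0,0,0,10.5])

```text
time: 13.65
tool_pos: [0.5342, -0.1158, 0.1437]
tcp_rot: [2.803, 1.417, 0.001]
wrist_force: [-0.5, 0.7, -0.4]
width: 0.529
grip_force: 0.0
```

move_arm(series=[4.5,0,0,0,0,0,10.5,4.5,0,0,0,0,0,10.5,4.5,0,0,0,0,0,10.5,4.5,0,0,0,0,0,0])

```text
time: 14.15
tool_pos: [0.5342, -0.1156, 0.1437]
tcp_rot: [3.08, 0.616, 0.001]
wrist_force: [-0.0, -0.3, -0.1]
width: 0.531
grip_force: 0.0
```

```bash
python3 v.py 4; python3 -c "
from h import *
to([.5342,-.1174,.013],67.4)"
```

```text
t 14.15 tcp [ 0.5342 -0.1156  0.1437] phi 67.4 tilt 0.1 F [-0.  -0.3 -0.1] w 0.531 gf 0
  shift cm [-8.06 -5.16  9.36] turn 2.6
t 14.25 tcp [ 0.5341 -0.1156  0.1435] phi 67.3 tilt 0.0 F [-0.   1.1  0.1] w 0.528 gf 0
  shift cm [-0.07  0.16 13.05] turn 0.1
```

View pics/w4.png

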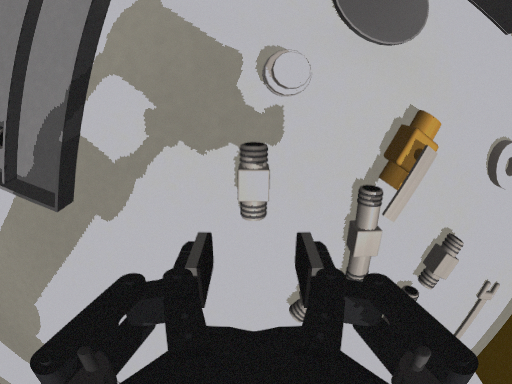

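move_arm(series=[4.5,0,0.1,4.5,0,0,0,4.5,0,0,4.5,0,0,0,4.5,0,0,4,0,0,0,4.5,0,0,0,0,0,0,1,0,0,0,0,0,0])

```text
time: 14.88
tool_pos: [0.5352, -0.1167, 0.0144]
tcp_rot: [3.08, 0.614, 0.002]
wrist_force: [-0.9, 0.8, -0.6]
width: 0.328
grip_force: 1.2
```

move_arm(series=[1,0,0,0,0,0,0,1,0,0,0,0,0,0])

```text
time: 15.12
tool_pos: [0.5354, -0.1168, 0.0146]
tcp_rot: [3.08, 0.613, 0.004]
wrist_force: [0.2, 0.4, -2.9]
width: 0.31
grip_force: 62.5
```

```bash
python3 -c "
from h import *
import json
to([.5342,-.1174,.013],67.4)
C=cam('wrist',json.load(open('w4.json'))); print(plane('wrist',[(254,181)],.028,C), plane('wrist',[(253,148),(254,213)],.02,C).mean(0))
to(np.append(case(-.07,-.065),.14),-5.8)"
```

```text
t 15.12 tcp [ 0.5354 -0.1168  0.0146] phi 67.5 tilt 0.2 F [ 0.2  0.4 -2.9] w 0.310 gf 63
  shift cm [-0.14  0.01  0.16] turn -0.1
[[ 0.53856241 -0.1146869   0.028     ]] [ 0.53569926 -0.11541926  0.02      ]
t 15.12 tcp [ 0.5354 -0.1168  0.0146] phi 67.5 tilt 0.2 F [ 0.2  0.4 -2.9] w 0.310 gf 63
  shift cm [  3.48 -24.1  -12.57] turn -73.3
```

move_arm(series=[1,0,0,-4,0,0,0,1,0,0,-4.5,0,0,0,1,0,0,-4,0,0,0,1,0.7,-4.8,0,0,0,0,1,0.7,-4.8,0,0,0,0])

```text
time: 15.75
tool_pos: [0.5111, -0.0219, 0.14]
tcp_rot: [3.081, 0.61, 0.005]
wrist_force: [-0.0, 1.6, -2.4]
width: 0.316
grip_force: 62.7
```

move_arm(series=[1,0.7,-4.8,0,0,0,0,1,0.7,-4.8,0,0,0,0,1,0.7,-4.9,0,0,0,0,1,0,0,0,0,0,-10.5,1,0,0,0,0,0,-10.5])

```text
time: 16.38
tool_pos: [0.4741, 0.1206, 0.1388]
tcp_rot: [2.913, 1.176, 0.002]
wrist_force: [-0.2, -0.8, -2.0]
width: 0.312
grip_force: 62.7
```

move_arm(series=[1,0,0,0,0,0,-10.5,1,0,0,0,0,0,-10.5,1,0,0,0,0,0,-10.5,1,0,0,0,0,0,-10.5,1,0,0,0,0,0,-10.3])

```text
time: 17.0
tool_pos: [0.4745, 0.1196, 0.1388]
tcp_rot: [2.099, 2.337, 0.001]
wrist_force: [0.7, 0.0, -2.0]
width: 0.314
grip_force: 62.7
```

move_arm(series=[1,0,0,0,0,0,0])

```text
time: 17.12
tool_pos: [0.4744, 0.1196, 0.1387]
tcp_rot: [2.108, 2.329, 0.001]
wrist_force: [0.1, -0.2, -2.0]
width: 0.311
grip_force: 62.7
```

```bash
python3 -c "
from h import *
to(np.append(case(-.07,-.065),.02),-5.8)"
```

```text
t 17.12 tcp [0.4744 0.1196 0.1387] phi -5.7 tilt 0.1 F [ 0.1 -0.2 -2. ] w 0.311 gf 63
  shift cm [-0.04  0.03 11.87] turn -0.1
```

move_arm(series=[1,0,0,4,0,0,0,1,0,0,4,0,0,0,1,0,0,3,0,0,0,1,0,0,0.8,0,0,0,1,0,0,0,0,0,0])

```text
time: 17.75
tool_pos: [0.4747, 0.1196, 0.0206]
tcp_rot: [2.108, 2.329, 0.0]
wrist_force: [0.3, -0.9, -0.2]
width: 0.314
grip_force: 62.7
```

```bash
python3 -c "
from h import *
to(np.append(case(-.07,-.065),.02),-5.8)"
```

```text
t 17.75 tcp [0.4747 0.1196 0.0206] phi -5.7 tilt 0.0 F [ 0.3 -0.9 -0.2] w 0.314 gf 63
  shift cm [-0.04  0.02  0.06] turn -0.1
```

move_arm(series=[4.5,0,0,0,0,0,0,4.5,0,0,0,0,0,0,4.5,0,0,-4,0,0,0,4.5,0,0,-5,0,0,0,4.5,0,0,-3,0,0,0])

```text
time: 18.38
tool_pos: [0.4761, 0.1199, 0.1437]
tcp_rot: [2.105, 2.328, 0.006]
wrist_force: [0.6, 0.2, -0.0]
width: 0.525
grip_force: 0.0
```

move_arm(series=[4.5,-5.3,0.2,0,0,0,0,4.5,-5.3,0.2,0,0,0,0,4.5,-5.3,0.2,0,0,0,0,4.5,-5.3,0.2,0,0,0,0,4.5,-5.3,0.2,0,0,0,0])

```text
time: 19.0
tool_pos: [0.5117, -0.145, 0.1413]
tcp_rot: [2.105, 2.329, 0.002]
wrist_force: [0.9, -0.1, 0.2]
width: 0.525
grip_force: 0.0
```

move_arm(series=[4.5,-5.3,0.2,0,0,0,0,4.5,-5.1,0.1,0,0,0,0,4.5,0,0,0,0,0,10.3,4.5,0,0,0,0,0,10.3,4.5,0,0,0,0,0,10.3])

```text
time: 19.62
tool_pos: [0.5249, -0.2468, 0.1409]
tcp_rot: [2.656, 1.676, 0.001]
wrist_force: [-0.3, 0.1, 0.7]
width: 0.529
grip_force: 0.0
```

move_arm(series=[4.5,0,0,0,0,0,10.3,4.5,0,0,0,0,0,10.3,4.5,0,0,0,0,0,10.3,4.5,0,0,0,0,0,10.3,4.5,0,0,0,0,0,0])

```text
time: 20.25
tool_pos: [0.5249, -0.2464, 0.1409]
tcp_rot: [3.073, 0.648, 0.002]
wrist_force: [0.2, 0.8, -0.2]
width: 0.525
grip_force: 0.0
```

```bash
python3 v.py 5; python3 -c "
from h import *
to([.5235,-.2460,.013],66.5)"
```

```text
t 20.25 tcp [ 0.5249 -0.2464  0.1409] phi 66.2 tilt 0.1 F [ 0.2  0.8 -0.2] w 0.525 gf 0
  shift cm [ -1.83 -16.92   9.07] turn 3.8
t 20.35 tcp [ 0.5249 -0.2463  0.1407] phi 66.1 tilt 0.1 F [ 0.5  0.3 -0.3] w 0.527 gf 0
  shift cm [-0.12 -0.1  12.77] turn 0.4
```

View pics/w5.png

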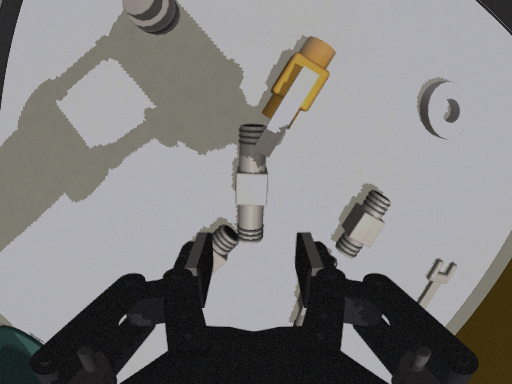

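move_arm(series=[4.5,0,-0.1,4.5,0,0,0.5,4.5,0,0,4.5,0,0,0,4.5,0,0,3.7,0,0,0,4.5,0,0,0,0,0,0,1,0,0,0,0,0,0])

```text
time: 20.98
tool_pos: [0.5251, -0.2457, 0.0144]
tcp_rot: [3.076, 0.633, 0.002]
wrist_force: [0.1, -1.5, 1.4]
width: 0.328
grip_force: 3.9
```

move_arm(series=[1,0,0,0,0,0,0,1,0,0,0,0,0,0])

```text
time: 21.22
tool_pos: [0.5252, -0.2458, 0.0146]
tcp_rot: [3.076, 0.632, 0.003]
wrist_force: [-0.9, -0.2, 0.4]
width: 0.316
grip_force: 62.9
```

```bash
python3 -c "
from h import *
to(np.append(case(0,.043),.15),-5.8)"
```

```text
t 21.23 tcp [ 0.5252 -0.2458  0.0146] phi 66.8 tilt 0.2 F [-0.9 -0.2  0.4] w 0.316 gf 63
  shift cm [ 19.7  -43.72 -13.59] turn -72.6
```

move_arm(series=[1,0,0,-4.5,0,0,0,1,0,0,-4.5,0,0,0,1,0,0,-4.6,0,0,0,1,2.2,-4.9,0,0,0,0,1,2.2,-4.9,0,0,0,0])

```text
time: 21.85
tool_pos: [0.5268, -0.1375, 0.1511]
tcp_rot: [3.077, 0.628, 0.005]
wrist_force: [-0.2, 0.7, -2.1]
width: 0.315
grip_force: 62.4
```

move_arm(series=[1,2.2,-4.9,0,0,0,0,1,2.2,-4.9,0,0,0,0,1,2.2,-4.9,0,0,0,0,1,2.2,-4.9,0,0,0,0,1,2.2,-4.9,0,0,0,0])

```text
time: 22.48
tool_pos: [0.5305, 0.1324, 0.1499]
tcp_rot: [3.077, 0.632, 0.002]
wrist_force: [-0.0, -0.6, -2.4]
width: 0.314
grip_force: 62.5
```

move_arm(series=[1,2.2,-4.9,0,0,0,0,1,2.1,-4.6,0,0,0,0,1,0,0,0,0,0,-10.4,1,0,0,0,0,0,-10.4,1,0,0,0,0,0,-10.4])

```text
time: 23.1
tool_pos: [0.5325, 0.2352, 0.1495]
tcp_rot: [2.789, 1.446, 0.001]
wrist_force: [-0.2, 0.3, -1.9]
width: 0.315
grip_force: 62.5
```

move_arm(series=[1,0,0,0,0,0,-10.4,1,0,0,0,0,0,-10.4,1,0,0,0,0,0,-10.4,1,0,0,0,0,0,-10.2,1,0,0,0,0,0,0])

```text
time: 23.72
tool_pos: [0.5327, 0.2349, 0.1495]
tcp_rot: [2.108, 2.329, 0.001]
wrist_force: [0.0, 0.0, -3.2]
width: 0.312
grip_force: 62.5
```

```bash
python3 v.py 6; python3 -c "
from h import *
to(np.append(case(0,.043),.02),-5.8)"
```

```text
t 23.73 tcp [0.5327 0.2349 0.1495] phi -5.7 tilt 0.0 F [ 0.   0.  -3.2] w 0.312 gf 63
  shift cm [-32.3  -12.54   9.94] turn 75.7
t 23.82 tcp [0.5327 0.2349 0.1494] phi -5.6 tilt 0.0 F [ 0.4 -0.1 -2.9] w 0.317 gf 63
  shift cm [-0.12  0.08 12.94] turn -0.2
```

View pics/w6.png

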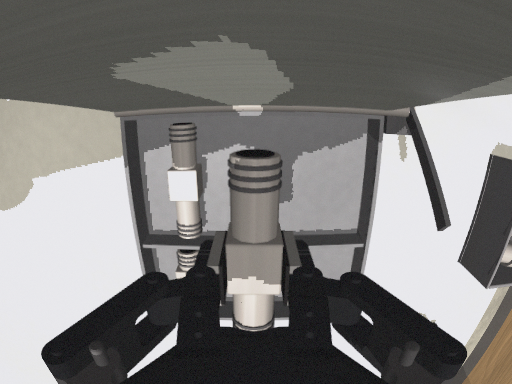

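move_arm(series=[1,0,0,4.3,0,0,0,1,0,0,4.3,0,0,0,1,0,0,3.5,0,0,0,1,0,0,0.8,0,0,0,1,0,0,0,0,0,0])

```text
time: 24.45
tool_pos: [0.5328, 0.2349, 0.0206]
tcp_rot: [-2.108, -2.329, 0.0]
wrist_force: [-0.1, 0.4, -2.6]
width: 0.317
grip_force: 62.4
```

```bash
python3 -c "
from h import *
import json
to(np.append(case(0,.043),.02),-5.8)
to([.437,-.2365,.14],108)
C=cam('wrist',json.load(open('w5.json')))
"
```

```text
t 24.45 tcp [0.5328 0.2349 0.0206] phi -5.7 tilt 0.0 F [-0.1  0.4 -2.6] w 0.317 gf 62
  shift cm [-0.12  0.08  0.06] turn -0.1
t 24.45 tcp [0.5328 0.2349 0.0206] phi -5.7 tilt 0.0 F [-0.1  0.4 -2.6] w 0.317 gf 62
  shift cm [-45.95 -14.23 -11.94] turn 113.7
```

move_arm(series=[4.5,0,0,0,0,0,0,4.5,0,0,0,0,0,0,4.5,0,0,-4,0,0,0,4.5,0,0,-5,0,0,0,4.5,0,0,-3,0,0,0])

```text
time: 25.08
tool_pos: [0.5345, 0.2356, 0.144]
tcp_rot: [2.105, 2.329, 0.007]
wrist_force: [0.5, -0.5, -1.0]
width: 0.526
grip_force: 0.0
```

move_arm(series=[4.5,-5.1,-1.6,0,0,0,0,4.5,-5.1,-1.6,0,0,0,0,4.5,-5.1,-1.6,0,0,0,0,4.5,-5.1,-1.6,0,0,0,0,4.5,-5.1,-1.6,0,0,0,0])

```text
time: 25.7
tool_pos: [0.479, -0.0285, 0.1413]
tcp_rot: [2.105, 2.329, 0.002]
wrist_force: [0.7, -0.7, 0.3]
width: 0.526
grip_force: 0.0
```

move_arm(series=[4.5,-5.1,-1.6,0,0,0,0,4.5,-5.1,-1.6,0,0,0,0,4.5,-5.1,-1.6,0,0,0,0,4.5,-5.1,-1.4,0,0,0,0,4.5,0,0,0,0,0,-10.6])

```text
time: 26.32
tool_pos: [0.4378, -0.24, 0.1415]
tcp_rot: [1.881, 2.512, -0.001]
wrist_force: [-0.4, 1.3, -0.2]
width: 0.526
grip_force: 0.0
```

move_arm(series=[4.5,0,0,0,0,0,-10.6,4.5,0,0,0,0,0,-10.6,4.5,0,0,0,0,0,-10.6,4.5,0,0,0,0,0,-10.6,4.5,0,0,0,0,0,-10.6])

```text
time: 26.95
tool_pos: [0.4383, -0.2364, 0.141]
tcp_rot: [0.553, 3.091, -0.001]
wrist_force: [0.3, -0.1, 0.8]
width: 0.522
grip_force: 0.0
```

move_arm(series=[4.5,0,0,0,0,0,-2,4.5,0,0,0,0,0,0])

```text
time: 27.2
tool_pos: [0.4381, -0.2363, 0.1406]
tcp_rot: [0.512, 3.099, -0.001]
wrist_force: [0.0, -0.7, -0.5]
width: 0.525
grip_force: 0.0
```

```bash
python3 v.py 7; python3 -c "
from h import *
to([.437,-.2365,.013],-71.5)
import json
C=cam('wrist',json.load(open('w7.json')))
im=cv2.imread('pics/w7.png'); 
o,m=nipples('wrist',im,(120,20,390,230),.014,C,30,300)
[print(*x) for x in o]
"
```

```text
t 27.20 tcp [ 0.4381 -0.2363  0.1406] phi -71.3 tilt 0.1 F [ 0.  -0.7 -0.5] w 0.525 gf 0
  shift cm [ 4.24 13.06  9.05] turn 141.3
t 27.30 tcp [ 0.438  -0.2362  0.1404] phi -71.3 tilt 0.0 F [-0.8  0.4  0.3] w 0.533 gf 0
  shift cm [ 0.09 -0.06 12.74] turn -0.2
[254. 201.] 457 -242 32 27 -27
[139. 203.] 423 -351 68 18 13
[256. 153.] 413 -225 30 26 69
[377. 122.] 420 -108 62 20 -38
```

View pics/w7.png

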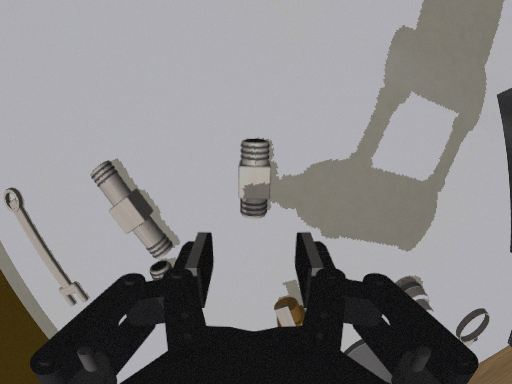

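move_arm(series=[4.5,0.1,0,4.5,0,0,0,4.5,0,0,4.5,0,0,0,4.5,0,0,3.7,0,0,0,4.5,0,0,0,0,0,0,1,0,0,0,0,0,0])

```text
time: 27.92
tool_pos: [0.4378, -0.2363, 0.0142]
tcp_rot: [0.508, 3.099, -0.001]
wrist_force: [-0.4, 2.6, 1.7]
width: 0.326
grip_force: 6.2
```

move_arm(series=[1,0,0,0,0,0,0,1,0,0,0,0,0,0])

```text
time: 28.18
tool_pos: [0.4379, -0.2364, 0.0145]
tcp_rot: [0.507, 3.098, -0.002]
wrist_force: [-0.3, -0.1, -1.6]
width: 0.314
grip_force: 61.2
```

```bash
python3 -c "
from h import *
import json
C=cam('wrist',json.load(open('w7.json')))
P=plane('wrist',[(102,169),(162,247)],.018,C); d=P[0]-P[1]; print('L3',P.mean(0),np.degrees(np.arctan2(d[1],d[0])),np.linalg.norm(d),plane('wrist',[(131,211)],.028,C))
to(np.append(case(0,-.065),.14),-5.8)"
```

```text
L3 [ 0.42526608 -0.36044703  0.018     ] -165.51327411193827 0.09976323982258273 [[ 0.42444401 -0.35620953  0.028     ]]
t 28.18 tcp [ 0.4379 -0.2364  0.0145] phi -71.4 tilt 0.2 F [-0.3 -0.1 -1.6] w 0.314 gf 61
  shift cm [  1.43  37.77 -12.57] turn 65.6
```

move_arm(series=[1,0,0,-4,0,0,0,1,0,0,-4.5,0,0,0,1,0,0,-4.1,0,0,0,1,0.2,5.4,0,0,0,0,1,0.2,5.4,0,0,0,0])

```text
time: 28.8
tool_pos: [0.4687, -0.1319, 0.1411]
tcp_rot: [0.511, 3.096, -0.001]
wrist_force: [0.5, 0.4, -1.3]
width: 0.312
grip_force: 61.4
```

move_arm(series=[1,0.2,5.4,0,0,0,0,1,0.2,5.4,0,0,0,0,1,0.2,5.4,0,0,0,0,1,0.2,5.4,0,0,0,0,1,0.2,5.4,0,0,0,0])

```text
time: 29.42
tool_pos: [0.5447, 0.1288, 0.14]
tcp_rot: [0.507, 3.099, 0.001]
wrist_force: [1.2, 0.3, -2.1]
width: 0.317
grip_force: 61.4
```

move_arm(series=[1,0,0,0,0,0,10.6,1,0,0,0,0,0,10.6,1,0,0,0,0,0,10.6,1,0,0,0,0,0,10.6,1,0,0,0,0,0,10.6])

```text
time: 30.05
tool_pos: [0.5442, 0.127, 0.1397]
tcp_rot: [1.845, 2.542, 0.001]
wrist_force: [-0.9, 0.0, -1.5]
width: 0.315
grip_force: 61.3
```

move_arm(series=[1,0,0,0,0,0,10.6,1,0,0,0,0,0,2,1,0,0,0,0,0,0])

```text
time: 30.42
tool_pos: [0.5442, 0.1269, 0.1394]
tcp_rot: [2.103, 2.333, 0.001]
wrist_force: [-0.8, 0.2, -1.5]
width: 0.312
grip_force: 61.3
```

```bash
python3 -c "
from h import *
to(np.append(case(0,-.065),.02),-5.8)"
```

```text
t 30.43 tcp [0.5442 0.1269 0.1394] phi -5.9 tilt 0.0 F [-0.8  0.2 -1.5] w 0.312 gf 61
  shift cm [-0.06  0.03 11.94] turn 0.1
```

move_arm(series=[1,0,0,4,0,0,0,1,0,0,4,0,0,0,1,0,0,3,0,0,0,1,0,0,0.9,0,0,0,1,0,0,0,0,0,0])

```text
time: 31.05
tool_pos: [0.5444, 0.1269, 0.0204]
tcp_rot: [-2.105, -2.332, 0.0]
wrist_force: [1.1, -0.6, -1.3]
width: 0.311
grip_force: 61.4
```

```bash
python3 -c "
from h import *
to(np.append(case(0,-.065),.02),-5.8)
to([.427,-.362,.14],75.5)"
```

```text
t 31.05 tcp [0.5444 0.1269 0.0204] phi -5.9 tilt 0.0 F [ 1.1 -0.6 -1.3] w 0.311 gf 61
  shift cm [-0.06  0.01  0.04] turn 0.1
t 31.05 tcp [0.5444 0.1269 0.0204] phi -5.9 tilt 0.0 F [ 1.1 -0.6 -1.3] w 0.311 gf 61
  shift cm [-47.44 -16.68 -11.95] turn 81.4
```

move_arm(series=[4.5,0,0,0,0,0,0,4.5,0,0,0,0,0,0,4.5,0,0,-4,0,0,0,4.5,0,0,-5,0,0,0,4.5,0,0,-3,0,0,0])

```text
time: 31.68
tool_pos: [0.5459, 0.1272, 0.1438]
tcp_rot: [2.104, 2.329, 0.006]
wrist_force: [0.1, 0.1, 0.4]
width: 0.529
grip_force: 0.0
```

move_arm(series=[4.5,-5.3,-1.9,0,0,0,0,4.5,-5.3,-1.9,0,0,0,0,4.5,-5.3,-1.9,0,0,0,0,4.5,-5.3,-1.9,0,0,0,0,4.5,-5.3,-1.9,0,0,0,0])

```text
time: 32.3
tool_pos: [0.4764, -0.1481, 0.1412]
tcp_rot: [2.104, 2.33, 0.001]
wrist_force: [1.0, -1.4, 0.7]
width: 0.524
grip_force: 0.0
```

move_arm(series=[4.5,-5.3,-1.9,0,0,0,0,4.5,-5.3,-1.9,0,0,0,0,4.5,-5.3,-1.8,0,0,0,0,4.5,-5.1,-1.6,0,0,0,0,4.5,0,0,0,0,0,10.2])

```text
time: 32.92
tool_pos: [0.4256, -0.3667, 0.1413]
tcp_rot: [2.311, 2.123, -0.001]
wrist_force: [-0.3, 0.5, -0.7]
width: 0.526
grip_force: 0.0
```

move_arm(series=[4.5,0,0,0,0,0,10.2,4.5,0,0,0,0,0,10.2,4.5,0,0,0,0,0,10.2,4.5,0,0,0,0,0,10.2,4.5,0,0,0,0,0,10.2])

```text
time: 33.55
tool_pos: [0.4263, -0.3628, 0.1409]
tcp_rot: [3.001, 0.925, 0.001]
wrist_force: [0.4, 0.4, -0.1]
width: 0.526
grip_force: 0.0
```

move_arm(series=[4.5,0,0,0,0,0,10.2,4.5,0,0,0,0,0,10.2,4.5,0,0,0,0,0,0])

```text
time: 33.92
tool_pos: [0.4263, -0.3628, 0.1408]
tcp_rot: [3.116, 0.392, 0.001]
wrist_force: [0.2, -0.0, -0.1]
width: 0.529
grip_force: 0.0
```

```bash
cat > chk.py <<'E'
# is there a bright collar top / dark tube pattern where the target should be? dark blobs in the side view + wrist
from h import *
import json,sys
k=sys.argv[1]
im=cv2.imread(f"pics/side{k}.png"); o,m=nipples("side",im,(180,200,340,340),.014,None,35,40)
print("side"); [print(*x) for x in o]
C=cam("wrist",json.load(open(f"w{k}.json"))); im=cv2.imread(f"pics/w{k}.png")
o,m=nipples("wrist",im,(200,110,310,228),.014,C,30,100)
print("wrist"); [print(*x) for x in o]
E
python3 v.py 8; python3 chk.py 8;python3 -c "
from h import *
to([.427,-.362,.013],75.5)"
```

```text
t 33.92 tcp [ 0.4263 -0.3628  0.1408] phi 75.7 tilt 0.1 F [ 0.2 -0.  -0.1] w 0.529 gf 0
  shift cm [  7.85 -25.23   9.06] turn -5.7
side
[259. 312.] 426 -366 117 37 16
[296. 294.] 528 -368 79 35 -3
[204. 267.] 383 -182 105 34 -50
[269. 247.] 554 -174 229 205 -77
[319. 213.] 748 -160 116 93 52
[258. 206.] 609 -54 115 67 -30
[190. 202.] 447 62 62 32 -30
wrist
[253. 217.] 395 -371 27 26 -76
[254. 147.] 458 -355 47 28 14
t 34.02 tcp [ 0.4262 -0.3627  0.1406] phi 75.6 tilt 0.0 F [-0.2  0.  -0.2] w 0.528 gf 0
  shift cm [ 0.09 -0.06 12.76] turn -0.1
```

L3 and S3 are unmoved; the wrist mask shows L3 aligned (pixels 253–254 across). Grasp.

move_arm(series=[4.5,0.1,0,4.5,0,0,0,4.5,0,0,4.5,0,0,0,4.5,0,0,3.7,0,0,0,4.5,0,0,0,0,0,0,1,0,0,0,0,0,0])

```text
time: 34.65
tool_pos: [0.4278, -0.363, 0.0144]
tcp_rot: [3.116, 0.39, 0.002]
wrist_force: [-0.2, 1.4, 1.6]
width: 0.332
grip_force: 3.6
```

move_arm(series=[1,0,0,0,0,0,0,1,0,0,0,0,0,0])

```text
time: 34.9
tool_pos: [0.4279, -0.3631, 0.0146]
tcp_rot: [3.115, 0.388, 0.003]
wrist_force: [-0.2, 1.1, 1.5]
width: 0.314
grip_force: 62.9
```

```bash
python3 -c "
from h import *
to(np.append(case(.07,.043),.15),-5.8)"
```

```text
t 34.90 tcp [ 0.4279 -0.3631  0.0146] phi 75.8 tilt 0.2 F [-0.2  1.1  1.5] w 0.314 gf 63
  shift cm [ 31.85 -54.2  -13.61] turn -81.6
```

move_arm(series=[1,0,0,-4.5,0,0,0,1,0,0,-4.6,0,0,0,1,0,0,-4.6,0,0,0,1,2.65,-4.5,0,0,0,0,1,2.65,-4.5,0,0,0,0])

```text
time: 35.52
tool_pos: [0.4571, -0.2618, 0.152]
tcp_rot: [3.116, 0.385, 0.005]
wrist_force: [0.9, -0.4, -2.0]
width: 0.314
grip_force: 62.4
```

move_arm(series=[1,2.65,-4.5,0,0,0,0,1,2.65,-4.5,0,0,0,0,1,2.65,-4.5,0,0,0,0,1,2.65,-4.5,0,0,0,0,1,2.65,-4.5,0,0,0,0])

```text
time: 36.15
tool_pos: [0.5299, -0.0097, 0.1508]
tcp_rot: [3.117, 0.389, 0.002]
wrist_force: [-0.5, -0.4, -2.5]
width: 0.313
grip_force: 62.4
```

move_arm(series=[1,2.65,-4.5,0,0,0,0,1,2.65,-4.5,0,0,0,0,1,2.65,-4.5,0,0,0,0,1,2.65,-4.5,0,0,0,0,1,2.65,-4.7,0,0,0,0])

```text
time: 36.78
tool_pos: [0.6026, 0.2428, 0.1506]
tcp_rot: [3.117, 0.389, 0.001]
wrist_force: [0.5, 0.4, -3.2]
width: 0.315
grip_force: 62.4
```

move_arm(series=[1,0,0,0,0,0,-10.2,1,0,0,0,0,0,-10.2,1,0,0,0,0,0,-10.2,1,0,0,0,0,0,-10.2,1,0,0,0,0,0,-10.2])

```text
time: 37.4
tool_pos: [0.6022, 0.2412, 0.1504]
tcp_rot: [2.641, 1.701, 0.0]
wrist_force: [-1.0, -0.5, -2.6]
width: 0.311
grip_force: 62.4
```

move_arm(series=[1,0,0,0,0,0,-10.2,1,0,0,0,0,0,-10.2,1,0,0,0,0,0,-10.2,1,0,0,0,0,0,0])

```text
time: 37.9
tool_pos: [0.6022, 0.2411, 0.1504]
tcp_rot: [2.108, 2.329, 0.0]
wrist_force: [0.5, 0.2, -2.4]
width: 0.312
grip_force: 62.4
```

```bash
python3 -c "
from h import *
to(np.append(case(.07,.043),.02),-5.8)"
```

```text
t 37.90 tcp [0.6022 0.2411 0.1504] phi -5.7 tilt 0.0 F [ 0.5  0.2 -2.4] w 0.312 gf 62
  shift cm [-0.04  0.1  13.04] turn -0.1
```

move_arm(series=[1,0,-0.4,0,0,0,0,1,0,0,4.4,0,0,0,1,0,0,4.4,0,0,0,1,0,0,3.5,0,0,0,1,0,0,0.7,0,0,0])

```text
time: 38.52
tool_pos: [0.5963, 0.2401, 0.0186]
tcp_rot: [-2.106, -2.328, 0.007]
wrist_force: [-8.8, -3.2, 18.2]
width: 0.313
grip_force: 65.1
```

move_arm(series=[1,0,0,0,0,0,0])

```text
time: 38.65
tool_pos: [0.5985, 0.2409, 0.0207]
tcp_rot: [2.107, 2.33, 0.0]
wrist_force: [1.0, -0.9, -3.0]
width: 0.314
grip_force: 62.4
```

```bash
python3 -c "
from h import *
to(np.append(case(.066,.043),.02),-5.8)
to([.531,-.3665,.14],91.5)"
```

```text
t 38.65 tcp [0.5985 0.2409 0.0207] phi -5.7 tilt 0.0 F [ 1.  -0.9 -3. ] w 0.314 gf 62
  shift cm [-0.05  0.07  0.07] turn -0.1
t 38.65 tcp [0.5985 0.2409 0.0207] phi -5.7 tilt 0.0 F [ 1.  -0.9 -3. ] w 0.314 gf 62
  shift cm [-59.76 -12.79 -11.94] turn 97.2
```

move_arm(series=[4.5,0,0,0,0,0,0,4.5,0,0,0,0,0,0,4.5,0,0,-4,0,0,0,4.5,0,0,-5,0,0,0,4.5,0,0,-3,0,0,0])

```text
time: 39.28
tool_pos: [0.6002, 0.2414, 0.1444]
tcp_rot: [2.105, 2.329, 0.008]
wrist_force: [0.2, 0.3, -0.1]
width: 0.527
grip_force: 0.0
```

move_arm(series=[4.5,-5.4,-1.2,0,0,0,0,4.5,-5.4,-1.2,0,0,0,0,4.5,-5.4,-1.2,0,0,0,0,4.5,-5.4,-1.2,0,0,0,0,4.5,-5.4,-1.2,0,0,0,0])

```text
time: 39.9
tool_pos: [0.5662, -0.0356, 0.1414]
tcp_rot: [2.105, 2.329, 0.002]
wrist_force: [0.2, -0.5, 0.4]
width: 0.533
grip_force: 0.0
```

move_arm(series=[4.5,-5.4,-1.2,0,0,0,0,4.5,-5.4,-1.2,0,0,0,0,4.5,-5.4,-1.2,0,0,0,0,4.5,-5.4,-1.2,0,0,0,0,4.5,-5.4,-1.2,0,0,0,0])

```text
time: 40.52
tool_pos: [0.5337, -0.3107, 0.1415]
tcp_rot: [2.105, 2.329, 0.001]
wrist_force: [0.6, 0.7, -0.3]
width: 0.528
grip_force: 0.0
```

move_arm(series=[4.5,-5.4,-1.0,0,0,0,0,4.5,0,0,0,0,0,-10.4,4.5,0,0,0,0,0,-10.4,4.5,0,0,0,0,0,-10.4,4.5,0,0,0,0,0,-10.4])

```text
time: 41.15
tool_pos: [0.5294, -0.3638, 0.1412]
tcp_rot: [1.133, 2.929, -0.001]
wrist_force: [0.2, -0.5, -0.1]
width: 0.522
grip_force: 0.0
```

move_arm(series=[4.5,0,0,0,0,0,-10.4,4.5,0,0,0,0,0,-10.4,4.5,0,0,0,0,0,-10.4,4.5,0,0,0,0,0,-10.4,4.5,0,0,0,0,0,0])

```text
time: 41.78
tool_pos: [0.5294, -0.3636, 0.1411]
tcp_rot: [0.031, 3.14, -0.001]
wrist_force: [0.6, -0.0, 0.3]
width: 0.528
grip_force: 0.0
```

```bash
python3 v.py 9; python3 chk.py 9;python3 -c "
from h import *
to([.531,-.3665,.013],-88.6)"
```

```text
t 41.77 tcp [ 0.5294 -0.3636  0.1411] phi -88.9 tilt 0.1 F [ 0.6 -0.   0.3] w 0.528 gf 0
  shift cm [ 9.47 26.29  9.07] turn 158.9
side
[296. 293.] 528 -364 80 43 7
[241. 246.] 507 -159 132 113 56
[299. 228.] 650 -184 264 156 55
[190. 202.] 447 64 59 27 -30
wrist
[252. 207.] 557 -367 31 27 -2
[255. 158.] 507 -363 30 30 -8
t 41.88 tcp [ 0.5293 -0.3635  0.1408] phi -88.8 tilt 0.1 F [ 0.  -0.4 -0.3] w 0.526 gf 0
  shift cm [-0.17 -0.28 12.78] turn 0.2
```

move_arm(series=[4.5,-0.2,-0.2,4.5,0,0,1.2,4.5,0,0,4.5,0,0,0,4.5,0,0,3.7,0,0,0,4.5,0,0,0,0,0,0,1,0,0,0,0,0,0])

```text
time: 42.5
tool_pos: [0.5319, -0.3661, 0.0145]
tcp_rot: [0.062, 3.139, -0.002]
wrist_force: [0.3, 1.3, 1.1]
width: 0.326
grip_force: 5.9
```

move_arm(series=[1,0,0,0,0,0,0,1,0,0,0,0,0,0])

```text
time: 42.75
tool_pos: [0.532, -0.3661, 0.0149]
tcp_rot: [0.061, 3.139, -0.003]
wrist_force: [-0.3, -0.4, -1.7]
width: 0.313
grip_force: 63.1
```

```bash
python3 -c "
from h import *
to(np.append(case(.068,-.065),.15),-5.8)"
```

```text
t 42.75 tcp [ 0.532  -0.3661  0.0149] phi -87.8 tilt 0.2 F [-0.3 -0.4 -1.7] w 0.313 gf 63
  shift cm [ -6.12  50.18 -13.58] turn 82.0
```

move_arm(series=[1,0,0,-4.5,0,0,0,1,0,0,-4.6,0,0,0,1,0,0,-4.6,0,0,0,1,-0.6,5,0,0,0,0,1,-0.6,5,0,0,0,0])

```text
time: 43.38
tool_pos: [0.5477, -0.2658, 0.1525]
tcp_rot: [0.064, 3.137, -0.003]
wrist_force: [-0.3, 0.3, -1.3]
width: 0.314
grip_force: 63.3
```

move_arm(series=[1,-0.6,5,0,0,0,0,1,-0.6,5,0,0,0,0,1,-0.6,5,0,0,0,0,1,-0.6,5,0,0,0,0,1,-0.6,5,0,0,0,0])

```text
time: 44.0
tool_pos: [0.5868, -0.0156, 0.1511]
tcp_rot: [0.061, 3.139, -0.0]
wrist_force: [-0.0, -0.2, -0.6]
width: 0.313
grip_force: 63.3
```

move_arm(series=[1,-0.6,5,0,0,0,0,1,-0.6,5,0,0,0,0,1,-0.7,5.2,0,0,0,0,1,0,0,0,0,0,10.2,1,0,0,0,0,0,10.2])

```text
time: 44.62
tool_pos: [0.6113, 0.1352, 0.1509]
tcp_rot: [0.622, 3.078, 0.0]
wrist_force: [0.3, -0.4, -1.1]
width: 0.313
grip_force: 63.2
```

move_arm(series=[1,0,0,0,0,0,10.2,1,0,0,0,0,0,10.2,1,0,0,0,0,0,10.2,1,0,0,0,0,0,10.2,1,0,0,0,0,0,10.2])

```text
time: 45.25
tool_pos: [0.6114, 0.134, 0.151]
tcp_rot: [1.889, 2.509, 0.001]
wrist_force: [1.0, 0.4, -1.2]
width: 0.311
grip_force: 63.1
```

move_arm(series=[1,0,0,0,0,0,10.2,1,0,0,0,0,0,0])

```text
time: 45.5
tool_pos: [0.6114, 0.1339, 0.1509]
tcp_rot: [2.096, 2.34, 0.001]
wrist_force: [-0.2, 0.6, -1.2]
width: 0.314
grip_force: 63.2
```

```bash
python3 -c "
from h import *
to(np.append(case(.068,-.065),.02),-5.8)"
```

```text
t 45.50 tcp [0.6114 0.1339 0.1509] phi -6.3 tilt 0.1 F [-0.2  0.6 -1.2] w 0.314 gf 63
  shift cm [-0.08  0.06 13.09] turn 0.5
```

move_arm(series=[1,0,0,4.4,0,0,0,1,0,0,4.4,0,0,0,1,0,0,3.4,0,0,0,1,0,0,0.8,0,0,0,1,0,0,0,0,0,0])

```text
time: 46.12
tool_pos: [0.6115, 0.134, 0.0208]
tcp_rot: [2.095, 2.341, 0.0]
wrist_force: [0.3, 0.1, -0.5]
width: 0.31
grip_force: 63.2
```

move_arm(series=[4.5,0,0,0,0,0,0,4.5,0,0,0,0,0,0,4.5,0,0,-4,0,0,0,4.5,0,0,-5,0,0,0,4.5,0,0,-6,0,0,0])

```text
time: 46.75
tool_pos: [0.6105, 0.1338, 0.1711]
tcp_rot: [-2.097, -2.338, 0.002]
wrist_force: [1.2, -0.0, -0.5]
width: 0.526
grip_force: 0.0
```

move_arm(series=[4.5,-5,0,-5,0,0,0,4.5,-5,0,-5,0,0,0,4.5,-5,-5,0,0,0,0,4.5,0,0,0,0,0,0])

```text
time: 47.25
tool_pos: [0.58, -0.0055, 0.2599]
tcp_rot: [2.101, 2.334, 0.0]
wrist_force: [1.0, 0.6, 0.7]
width: 0.526
grip_force: 0.0
```

```bash
python3 v.py 10; python3 -c "
from h import *
p=handle(98)-[0,0,.008]; to(p,84.2); to(p+[0,0,.07],84.2)
"
python3 -c "
import cv2,numpy as np
a=cv2.imread('pics/w10.png'); b=cv2.imread('pics/side10.png')[90:330,120:380]
b=cv2.resize(b,(416,384),interpolation=cv2.INTER_CUBIC); cv2.imwrite('pics/m10.png',np.hstack([cv2.resize(a,(384,288)),b[:288]]))
a=cv2.resize(a[:, 60:460],(400,384)); cv2.imwrite('pics/m10.png',np.hstack([a,b[:,:400]]))"
```

```text
t 47.25 tcp [ 0.58   -0.0055  0.2599] phi -6.0 tilt 0.1 F [1.  0.6 0.7] w 0.526 gf 0
  shift cm [ -7.81 -14.92  20.98] turn 76.0
t 47.35 tcp [ 0.5815 -0.0031  0.2592] phi -6.1 tilt 0.1 F [-0.  -1.3 -0.5] w 0.530 gf 0
  shift cm [35.38 -2.16 -4.41] turn 90.3
t 47.35 tcp [ 0.5815 -0.0031  0.2592] phi -6.1 tilt 0.1 F [-0.  -1.3 -0.5] w 0.530 gf 0
  shift cm [ 35.38  -2.15 -11.41] turn 90.3
```

View pics/m10.png

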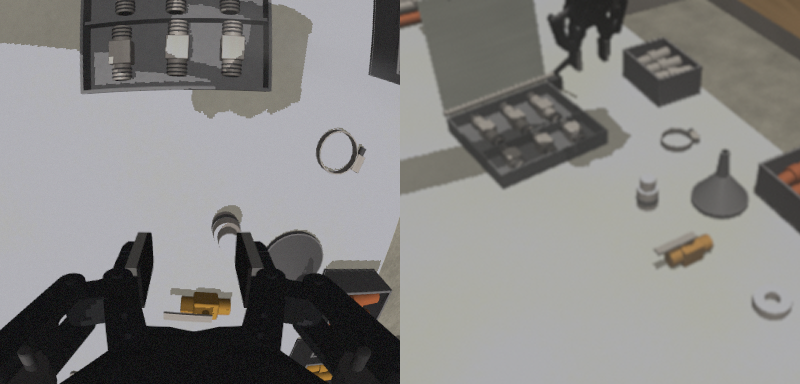

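move_arm(series=[5,0,0,-6,0,0,0,5,0,0,-5.5,0,0,0,5,5,-0.3,0,0,0,0,5,5,-0.3,0,0,0,0,5,5,-0.3,0,0,0,0], grip_force=30)

```text
time: 47.98
tool_pos: [0.5566, 0.1483, 0.3736]
tcp_rot: [2.096, 2.34, 0.001]
wrist_force: [-0.2, -0.2, 0.7]
width: 0.585
grip_force: 0.0
```

move_arm(series=[5,5,-0.3,0,0,0,0,5,5,-0.3,0,0,0,0,5,5,-0.3,0,0,0,0,5,5,-0.3,0,0,0,0,5,0,0,0,0,0,10])

```text
time: 48.6
tool_pos: [0.5214, 0.3482, 0.3725]
tcp_rot: [-2.29, -2.148, 0.001]
wrist_force: [0.6, -0.5, -0.2]
width: 0.585
grip_force: 0.0
```

move_arm(series=[5,0,0,0,0,0,10,5,0,0,0,0,0,10,5,0,0,0,0,0,10,5,0,0,0,0,0,10,5,0,0,0,0,0,10])

```text
time: 49.22
tool_pos: [0.5226, 0.3448, 0.373]
tcp_rot: [-2.988, -0.971, 0.001]
wrist_force: [0.2, 0.3, 0.6]
width: 0.587
grip_force: 0.0
```

move_arm(series=[5,0,0,0,0,0,10,5,0,0,0,0,0,10,5,0,0,0,0,0,10,5,0,0,0,0,0,0,5,0,0,0,0,0,0])

```text
time: 49.85
tool_pos: [0.5228, 0.3439, 0.3732]
tcp_rot: [-3.137, -0.176, 0.001]
wrist_force: [-0.1, -0.0, -0.2]
width: 0.583
grip_force: 0.0
```

```bash
python3 v.py 11; python3 -c "
from h import *
to([.5225,.3447,.3066],84)
"
```

```text
t 49.85 tcp [0.5228 0.3439 0.3732] phi 83.6 tilt 0.0 F [-0.1 -0.  -0.2] w 0.583 gf 0
  shift cm [-13.17  43.09  32.32] turn -13.6
t 49.95 tcp [0.5228 0.3435 0.3734] phi 83.7 tilt 0.0 F [0.5 0.  0.5] w 0.585 gf 0
  shift cm [-0.02 -0.12  6.68] turn 0.3
```

move_arm(series=[5,0,-0.1,3.5,0,0,0,5,0,0,3.2,0,0,0,5,0,0,0,0,0,0,0,0,0,0,0,0,0,0,0,0,0,0,0,0])

```text
time: 50.58
tool_pos: [0.5237, 0.3446, 0.3088]
tcp_rot: [-3.135, -0.17, -0.005]
wrist_force: [-0.5, -0.5, 0.3]
width: 0.166
grip_force: 0.0
```

move_arm(series=[0,0,0,0,0,0,0,0,0,0,0,0,0,0])

```text
time: 50.82
tool_pos: [0.5238, 0.3446, 0.3089]
tcp_rot: [-3.135, -0.17, -0.006]
wrist_force: [0.0, 0.2, 7.0]
width: 0.124
grip_force: 29.5
```

```bash
python3 -c "
from h import *
t,M,s=pose(); to(handle(97.5)-[0,0,.008],84)
A=np.linspace(97.5,45,11); P=[handle(a) for a in A]
for a,p,q in zip(A[1:],P,P[1:]): print(a.round(1),(M.T@(q-p)*100).round(2))
"
```

```text
t 50.83 tcp [0.5238 0.3446 0.3089] phi 83.8 tilt 0.2 F [0.  0.2 7. ] w 0.124 gf 30
  shift cm [-0.14  0.05  0.53] turn 0.2
92.2 [-0.02  2.5  -0.22]
87.0 [-0.02  2.51  0.01]
81.8 [-0.02  2.5   0.24]
76.5 [-0.02  2.47  0.47]
71.2 [-0.02  2.41  0.69]
66.0 [-0.02  2.34  0.91]
60.8 [-0.02  2.25  1.12]
55.5 [-0.02  2.13  1.32]
50.2 [-0.02  2.    1.51]
45.0 [-0.02  1.86  1.69]
```

move_arm(series=[0,0,2.5,-0.2,0,0,0,0,0,2.5,0,0,0,0,0,0,2.5,0.25,0,0,0,0,0,2.45,0.45,0,0,0,0,0,2.4,0.7,0,0,0])

```text
time: 51.45
tool_pos: [0.5366, 0.2219, 0.2963]
tcp_rot: [-3.134, -0.17, -0.004]
wrist_force: [0.6, 2.7, 2.5]
width: 0.123
grip_force: 31.5
```

```bash
python3 -c "
from h import *
to(handle(71.2)-[0,0,.005],84); to(handle(45)-[0,0,.005],84)"
```

```text
t 51.45 tcp [0.5366 0.2219 0.2963] phi 83.8 tilt 0.2 F [0.6 2.7 2.5] w 0.123 gf 31
  shift cm [-0.17  0.12  0.19] turn 0.2
t 51.45 tcp [0.5366 0.2219 0.2963] phi 83.8 tilt 0.2 F [0.6 2.7 2.5] w 0.123 gf 31
  shift cm [-0.26 10.69  6.72] turn 0.2
```

move_arm(series=[0,0,2.35,0.9,0,0,0,0,0,2.25,1.15,0,0,0,0,0,2.15,1.35,0,0,0,0,0,2.0,1.5,0,0,0,0,0,1.85,1.7,0,0,0])

```text
time: 52.08
tool_pos: [0.5478, 0.115, 0.2283]
tcp_rot: [-3.137, -0.17, -0.001]
wrist_force: [-1.5, 2.3, 0.8]
width: 0.123
grip_force: 33.0
```

move_arm(series=[0,0,0,0,0,0,0])

```text
time: 52.2
tool_pos: [0.5478, 0.1132, 0.2263]
tcp_rot: [3.134, 0.168, -0.001]
wrist_force: [2.1, -4.0, -1.7]
width: 0.127
grip_force: 32.8
```

```bash
python3 -c "
from h import *
to(handle(45)-[0,0,.005],84)
t,M,s=pose(); b=t-M[:,2]*.006
h=np.append(case(0,.118),.04); v=b-h; print('r',np.linalg.norm(v[1:]@np.eye(2)), 'ang',np.degrees(np.arctan2(v[2],-(v[:2]@CY))))"
```

```text
t 52.20 tcp [0.5478 0.1132 0.2263] phi 83.9 tilt 0.2 F [ 2.1 -4.  -1.7] w 0.127 gf 33
  shift cm [-0.19 -0.26 -0.24] turn 0.1
r 0.2739935825150982 ang 44.40129064344677
```

```bash
python3 -c "
from h import *
cv2.imwrite('pics/sa.png',read_camera('side'))"
```

move_arm(series=[4,0,0,0,0,0,0,4,0,0,0,0,0,0,4,0,0,-3,0,0,0,4,0,0,-5,0,0,0,4,0,0,-6,0,0,0])

```text
time: 52.88
tool_pos: [0.5467, 0.1166, 0.3688]
tcp_rot: [-3.137, -0.172, 0.004]
wrist_force: [0.1, -0.1, 0.1]
width: 0.467
grip_force: 0.0
```

move_arm(series=[4,0,5,0,0,0,0,4,0,6,0,0,0,0,4,0,6,0,0,0,0,4,0,0,0,0,0,0,4,0,0,0,0,0,0])

```text
time: 53.5
tool_pos: [0.5659, -0.0525, 0.3685]
tcp_rot: [-3.136, -0.169, 0.0]
wrist_force: [0.5, -0.5, 0.6]
width: 0.469
grip_force: 0.0
```

```bash
python3 -c "
from h import *
to([.5,0,.3])
b=read_camera('side'); cv2.imwrite('pics/sb.png',b); a=cv2.imread('pics/sa.png')
hh=lambda al,r,x: np.append(case(x,.118-r*np.cos(np.radians(al))),.04+r*np.sin(np.radians(al)))
# cover free-edge corner near -x and along -x side: edge strength vs angle
g=cv2.cvtColor(b,cv2.COLOR_RGB2GRAY).astype(float)
sc={}
for al in np.arange(30,60,1.):
    e=0
    for r in np.linspace(.05,.22,60):
        p=proj('side',[hh(al,r,-.112),hh(al,r,-.124)])[:,::-1]
        v=[g[int(round(q[0])),int(round(q[1]))] for q in p]; e+=abs(v[0]-v[1])
    sc[al]=e/60
print({k:round(v) for k,v in sc.items()})
u0,v0=proj('side',[hh(45,.26,-.12)])[0].astype(int); print('diff mean in cover area',np.abs(a.astype(float)-b)[125:200,140:190].mean())"
```

```text
t 53.50 tcp [ 0.5659 -0.0525  0.3685] phi 83.8 tilt 0.1 F [ 0.5 -0.5  0.6] w 0.469 gf 0
  shift cm [-5.99 -5.92  6.86] 
{np.float64(30.0): 6, np.float64(31.0): 8, np.float64(32.0): 10, np.float64(33.0): 10, np.float64(34.0): 9, np.float64(35.0): 4, np.float64(36.0): 2, np.float64(37.0): 1, np.float64(38.0): 1, np.float64(39.0): 2, np.float64(40.0): 3, np.float64(41.0): 6, np.float64(42.0): 11, np.float64(43.0): 24, np.float64(44.0): 47, np.float64(45.0): 73, np.float64(46.0): 75, np.float64(47.0): 52, np.float64(48.0): 31, np.float64(49.0): 19, np.float64(50.0): 12, np.float64(51.0): 7, np.float64(52.0): 4, np.float64(53.0): 3, np.float64(54.0): 2, np.float64(55.0): 1, np.float64(56.0): 1, np.float64(57.0): 1, np.float64(58.0): 1, np.float64(59.0): 0}
diff mean in cover area 9.46968888888889
```

The cover's edge in the image peaks at 45.5°, after release. Handing in.

```bash
python3 -c "
from workcell import *
print(finish_job())"
```

```text
the job is handed in; nothing more can be done
None
```

I handed the job in at about 53.5 s: all six nipples lie in their rows and the cover, released, stands at about 45° by the side camera. The judge's result was not shown, and no bystander was touched or seen to move.

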